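# Seal the coil in the dry box

## Task

Put the loose wound coil into the open dry box, on its floor. Then lay the lid on the box between the corner catches and press it down corner by corner in turn, until every corner has snapped under its catch and the lid sits flat on its gasket. Leave the spool, the parts bin and the dropper bottle where they stand.

Things in the scene. Friction and masses are not known exactly. Their poses are not given: they have to be found in the camera images.
- dry_box: the open dry box, bare aluminium, heavy, does not move. Origin: centre of its underside on the desk; z up, y along its longer side, -x its front (round gauge). Outside 128 (x) x 168 (y) mm with cropped corners, walls 6 mm, inside 116 x 156 mm. A metal canister (36 mm across, 24 mm high) and two other coils are fixed on the +x half of its floor
- box_floor (a point): the middle of the free half of the box's inner floor (24 mm in front of the box's middle, 8 mm above the desk); free for 33 mm either way along x and 70 mm along y
- box_mouth (a point): the middle of the box's mouth at rim height, 44 mm above the desk. A black gasket stands 5.5 mm above the rim. In the middle of each side a steel guide tab rises to 77 mm and leans outward above 68 mm; a lid laid on within 4 mm and 0.04 rad slips down between the tabs and lies on the catches, its underside 59 mm above the desk
- front_left_catch (a point): bead of one of four equal steel spring catches, one across each cropped corner of box and lid, tops 67 mm high, leaning outward. Pressing a lid corner about 11 mm down, with 8 to 20 N, makes the bead give way and snap over the lid's edge; 4 mm lower the lid meets the rim. One corner down leaves others up, or tips them up; a corner not quite down is pressed again
- coil_mid (a point): the loose wound coil (copper winding between two round flanges), 21 mm across, 16 mm high, standing upright on the desk, 15 g; the point is its centre, 8 mm above its foot
- lid_grip (a point): the grey plastic lid, 132 (x) x 172 (y) x 4 mm, cropped corners, about 170 g, springy in twist, lying flat on the desk right side up. The point is the middle of its grip rib, 16 mm above the lid's underside; rib 72 mm long along x, 14 mm wide along y, 4 to 28 mm above the underside. Lid y goes along box y, either way round (half a turn)
- corner_left_a (a point): one corner of the lid: the middle of the top edge of its cropped corner, at x = -54, y = +74 mm in the lid's axes, 4 mm above the lid's underside. The raised round thumb pad (23 mm across) on which to press lies 20 mm from it towards the lid's middle (14 mm in x and in y), its top 2 mm higher. Height above the desk: about 63 mm lying loose on the catch, 52 mm snapped home
- corner_right_a (a point): one corner of the lid: the middle of the top edge of its cropped corner, at x = -54, y = -74 mm in the lid's axes, 4 mm above the lid's underside. The raised round thumb pad (23 mm across) on which to press lies 20 mm from it towards the lid's middle (14 mm in x and in y), its top 2 mm higher. Height above the desk: about 63 mm lying loose on the catch, 52 mm snapped home
- corner_left_b (a point): one corner of the lid: the middle of the top edge of its cropped corner, at x = +54, y = +74 mm in the lid's axes, 4 mm above the lid's underside. The raised round thumb pad (23 mm across) on which to press lies 20 mm from it towards the lid's middle (14 mm in x and in y), its top 2 mm higher. Height above the desk: about 63 mm lying loose on the catch, 52 mm snapped home
- corner_right_b (a point): one corner of the lid: the middle of the top edge of its cropped corner, at x = +54, y = -74 mm in the lid's axes, 4 mm above the lid's underside. The raised round thumb pad (23 mm across) on which to press lies 20 mm from it towards the lid's middle (14 mm in x and in y), its top 2 mm higher. Height above the desk: about 63 mm lying loose on the catch, 52 mm snapped home
- spool: bystander: wire spool standing on its flange, 52 mm across, 40 mm high; origin at the centre of its foot
- parts_bin: bystander: small red open parts bin standing at the left of the work, 81 x 109 x 45 mm; origin at the centre of its underside
- dropper: bystander: small brown dropper bottle, 34 mm across, 102 mm high; origin at the centre of its foot

How it is judged (in metres and radians):
On the way, in this order (a step that is already met when the one before it is completed fails the run):
1. the coil is in the dry box on its floor, let go (x of coil_mid in the frame of dry_box between -0.056 and 0.056 m and y of coil_mid in the frame of dry_box between -0.076 and 0.076 m and z of coil_mid in the frame of dry_box between 0.008 and 0.026 m and contact force between the fingers and coil below 0.05 N), for 0.2 s.
2. one corner of the lid has snapped home and stays down untouched while the corner across from it still stands up (horizontal distance between lid_grip and dry_box below 0.006 m and contact force between the fingers and lid below 0.05 N and ((z of corner_left_a in the frame of dry_box below 0.0545 m and z of corner_right_b in the frame of dry_box above 0.0555 m) or (z of corner_right_a in the frame of dry_box below 0.0545 m and z of corner_left_b in the frame of dry_box above 0.0555 m) or (z of corner_left_b in the frame of dry_box below 0.0545 m and z of corner_right_a in the frame of dry_box above 0.0555 m) or (z of corner_right_b in the frame of dry_box below 0.0545 m and z of corner_left_a in the frame of dry_box above 0.0555 m))), for 0.1 s.
At the end, for the whole second after the job is handed in: the coil lies or stands on the box's floor; the lid is on the box (its middle within 6 mm of the box's middle), all four corners' top edges less than 53.8 mm above the box's underside (home and flat is 52 mm), at rest and untouched (x of coil_mid in the frame of dry_box between -0.056 and 0.056 m and y of coil_mid in the frame of dry_box between -0.076 and 0.076 m and z of coil_mid in the frame of dry_box between 0.008 and 0.026 m and horizontal distance between lid_grip and dry_box below 0.006 m and z of each of corner_left_a, corner_right_a, corner_left_b, corner_right_b in the frame of dry_box below 0.0538 m and linear speed of lid below 0.02 m/s and contact force between each of the arm, the fingers and lid below 0.05 N).
It fails at once if the spool is pushed more than 25 mm from its place (distance of spool from where it was at the start of the episode above 0.025 m).
It fails at once if the parts bin is pushed more than 25 mm from its place (distance of parts_bin from where it was at the start of the episode above 0.025 m).
It fails at once if the dropper bottle is pushed more than 25 mm from its place (distance of dropper from where it was at the start of the episode above 0.025 m).
It also fails if it takes over 66 s, if anything falls off the work surface, if the arm or the gripper's body presses on something with over 40 N, if the wrist force passes 120 N, or if a joint passes its speed limit or range.

## Robot

A 6-joint arm with a two-finger parallel gripper is mounted at the origin on a cart in front of the work surface, level with it; the furniture and walls round the work are solid. World frame = base frame: x ahead of the robot, y to its left, z up, the work surface at z = 0. Lengths are in mm, angles in rad, forces in N, time in s.
With the tool pointing down it reaches from about 350 to 875 mm from the base axis. Payload 15.5 kg.
Tool frame: the origin (TCP) lies at the very end of the fingers, on their centre line; the grasp point (between the pads) lies 19 mm behind it; z points along the fingers, y is the direction in which the jaws open and shut (so a half turn about z gives the same grasp; the last joint's range is limited). The gripper opens to 85 mm and grips with 20 to 120 N. Pads are 22 mm wide; open, the fingers measure 114 mm over their backs; the gripper's body (76 mm by 85 mm) begins 54 mm behind the grasp point. The pads swing forward as they close: fully open they stand 13 mm farther back than shut.
Start: joints at [1.099, 0.494, 1.345, -0, 1.302, -0.096], TCP at [229.381, 581.387, 231.277] pointing down, gripper open.
Joint ranges: [-2.91, 2.91], [-0.82, 2.16], [0.22, 2.67], [-1.22, 4.37], [0.12, 2.79], [-3.08, 3.08]. Speed limits (rad/s): [1.89, 1.89, 2.57, 3.01, 3.01, 3.01].

## Interface

Orientations are given as [roll, pitch, yaw] about the fixed x, y, z axes, in that order (R = Rz(yaw) Ry(pitch) Rx(roll)).
In Python, from bench import manip, imaging gives the robot as it stands.
- The arm moves only by the tool drive_tool, never from a script. Its argument "moves" is a list of rows, each an object of numbers: "dx", "dy", "dz": the shift along the tool's x, y, z in units of 0.12 m (1.0 is 0.12 m); "rx", "ry", "rz": the turn, a rotation vector about the tool's x, y, z in units of 360 degrees (1.0 is 360 degrees). In form: [{"dx": .., "dy": .., "dz": .., "rx": .., "ry": .., "rz": ..}, ...]. A call has 1 to 5 rows; each row is the pose to reach, as a shift and turn from the pose measured when the call began, along the tool's axes at that moment, turning the shorter way round; what a row does not reach only later rows make up. A row lasts 1/10 s, in which the tool goes at most 50 mm and 8.59 degrees, less where a joint would pass 70% of its speed; a pose out of reach is approached as far as the arm can. A call with a number of a shift or a turn outside -1 to 1 is refused whole. A call with a gripper value outside its range is refused whole. "grip" is the gripper's target within -1 to 1 (shut at 1, half-way at 0, fully open at -1), set as the call begins (left out, the last holds). The fingers move at their own pace and stop on an object; the grip force is fixed at half the most. Time passes only in rows, so rows that repeat a pose let the fingers close. It gives the time, the measured TCP pose, the force and the opening at its end, in the units of the state.
- manip.sense(): the state, without advancing time (a new reading comes with each control period).
- imaging.read_camera(name): name is "scene" or "top" or "wrist"; returns a dict with "frame" (400x640x3 uint8, red, green, blue), "depth" (400x640 float32, mm along the optical axis (not along the pixel's ray), 0 where there is no reading), "fov_y" (degrees; the focal length in pixels is half the picture's height over the tangent of half this angle, whatever the lens; pixels are square), "cx", "cy" (the principal point, pixels), "pose" (4x4, takes a point from camera to world coordinates); the wrist camera has in their place "T_tool_cam" (4x4, takes a point from camera to tool coordinates, whose origin is the TCP and whose axes are the flange's). Camera axes: x right, y down, z forward; pixel columns grow to the right and rows downward; lengths in mm; the calibration is good to about 2 mm. The wrist camera is an equidistant fisheye: a pixel r from the principal point sees the ray r / f radians off the axis. A picture is of the moment at which its call begins: read the wrist's pose just before it.
- manip.hand_in(): hands the job in, once; it reports no verdict.
The state is a dict: "clock": time; "joints": joint angles; "qd": joint speeds; "joint_efforts": joint torques, N m; "ee_pos": TCP position; "ee_rot": TCP orientation; "force": force on the tool from outside, world axes, zero at the start; "moment": the same for the moment, N m; "opening": finger opening in mm.
Only numpy, scipy, OpenCV 4.12 (cv2) and the standard library are available. Lean on these libraries where they do the work, as an engineer would, in place of code of your own. Each camera call takes 0.05 s, during which the arm holds its last target.

## Working session

There is one attempt and no reset: what is moved stays moved. The work goes in short steps, Python scripts to look and compute and a tool call to move; the robot and the scene stay as the last step left them, time stands still between calls to the robot, and variables do not carry over. Pictures are saved under pics/ and viewed, and the job is handed in when it is done.

Besides the shell and the picture viewer there is one more tool, called after ">>>" as name(argument=value, ...) on one line, values as JSON. drive_tool: Moves the arm, as the interface text tells. Its arguments: {"type":"object","properties":{"moves":{"type":"array","items":{"type":"object","properties":{"dx":{"type":"number"},"dy":{"type":"number"},"dz":{"type":"number"},"rx":{"type":"number"},"ry":{"type":"number"},"rz":{"type":"number"}}}},"grip":{"type":"number"}},"required":["moves"]}

```bash
ls; mkdir -p pics; python3 - <<'E'
from bench import manip, imaging
import cv2,numpy as np
s=manip.sense();print(s)
for n in ["scene","top","wrist"]:
    c=imaging.read_camera(n)
    cv2.imwrite(f"pics/{n}0.png",c["frame"][:,:,::-1]); np.savez(f"pics/{n}0.npz",**c)
    print(n,c["fov_y"],c["cx"],c["cy"],c.get("pose",c.get("T_tool_cam")))
E
```

```text
pics
{'clock': 0.0, 'joints': array([ 1.09952786e+00,  4.94179103e-01,  1.34616208e+00, -2.71188525e-06,
        1.30248673e+00, -9.55058502e-02]), 'qd': array([-0.00012589, -0.00080817, -0.00039049, -0.00068149,  0.00034745,
        0.00134162]), 'joint_efforts': array([-9.11459938e-04, -8.82177329e+01, -3.83887696e+01,  3.73168359e-05,
        9.91116307e-03, -7.54605765e-06]), 'ee_pos': array([229.19516274, 581.05869132, 230.69230353]), 'ee_rot': array([-3.14036277e+00, -1.15193381e-04,  2.76583069e+00]), 'force': array([ 0.24315407, -0.08432919, -0.03628317]), 'moment': array([-0.00494545,  0.09652578,  0.02686626]), 'opening': 85.3502010052755}
scene 47.24922087582701 320.14642319005634 199.01820940222538 [[ 8.96758975e-01 -3.00860484e-01  3.24509337e-01  1.19952676e+02]
 [-4.42267313e-01 -6.34086819e-01  6.34297667e-01 -8.00861672e+02]
 [ 1.49319896e-02 -7.12331998e-01 -7.01683804e-01  1.01012085e+03]
 [ 0.00000000e+00  0.00000000e+00  0.00000000e+00  1.00000000e+00]]
top 42.109239208224864 318.98943898352434 195.2962255508766 [[-2.69472938e-02 -9.95497648e-01  9.08750534e-02  4.02149622e+02]
 [-9.99613580e-01  2.74554481e-02  4.34611229e-03  4.50124124e+01]
 [-6.82155988e-03 -9.07228215e-02 -9.95852818e-01  1.73038273e+03]
 [ 0.00000000e+00  0.00000000e+00  0.00000000e+00  1.00000000e+00]]
wrist 65.70646984690485 321.2100937749915 198.69678584443753 [[-4.43744970e-04 -9.52995755e-01 -3.02983322e-01  7.79492615e+01]
 [ 9.99999900e-01 -4.40205458e-04 -7.99746764e-05 -3.42601515e-01]
 [-5.71593849e-05 -3.02983327e-01  9.52995855e-01 -1.42489859e+02]
 [ 0.00000000e+00  0.00000000e+00  0.00000000e+00  1.00000000e+00]]
```

View pics/scene0.png

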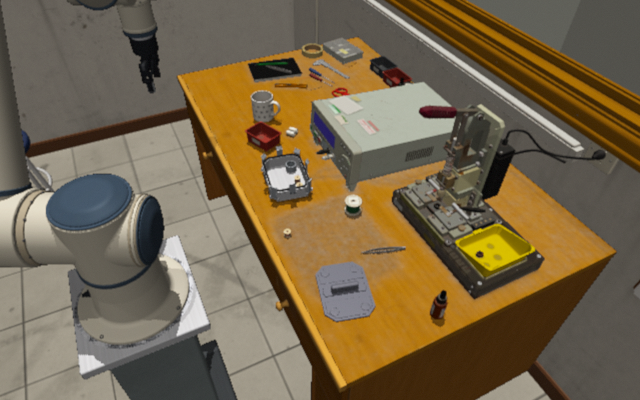

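View pics/top0.png

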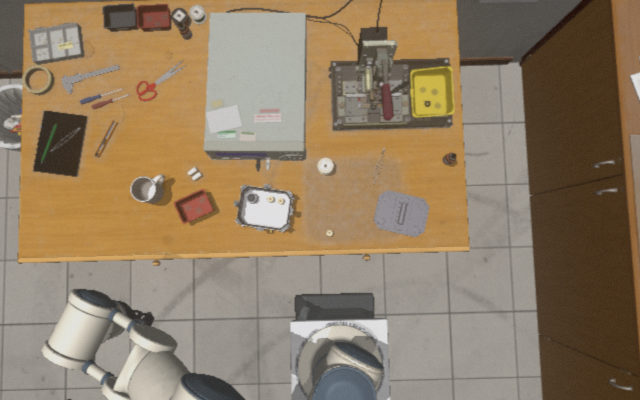

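View pics/wrist0.png

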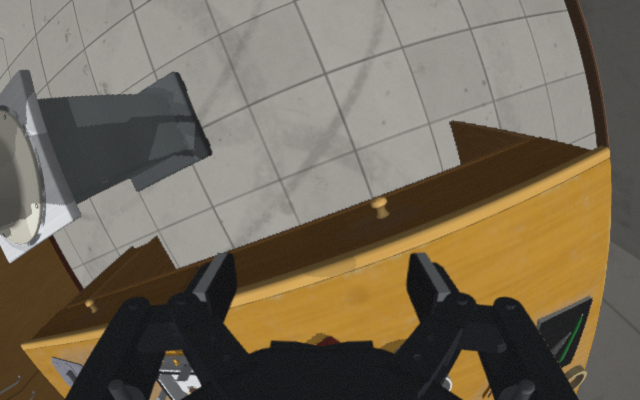

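```bash
cat > h.py <<'E'
from bench import manip, imaging
import cv2,numpy as np
from scipy.spatial.transform import Rotation as R
def T_tool(s):
    T=np.eye(4);T[:3,:3]=R.from_euler('xyz',s["ee_rot"]).as_matrix();T[:3,3]=s["ee_pos"];return T
def shot(n,name):
    s=manip.sense();c=imaging.read_camera(n)
    if n=="wrist": c["pose"]=T_tool(s)@c["T_tool_cam"]
    cv2.imwrite(f"pics/{name}.png",c["frame"][:,:,::-1]); np.savez(f"pics/{name}.npz",**c); return c
def load(name): return dict(np.load(f"pics/{name}.npz"))
def rays(c,uv,fish):
    uv=np.atleast_2d(uv).astype(float); f=200/np.tan(np.radians(float(c["fov_y"]))/2)
    d=(uv-[float(c["cx"]),float(c["cy"])])
    if fish:
        r=np.linalg.norm(d,axis=1)+1e-9; th=r/f
        v=np.c_[d/r[:,None]*np.sin(th)[:,None],np.cos(th)]
    else: v=np.c_[d/f,np.ones(len(d))]
    return v@c["pose"][:3,:3].T, c["pose"][:3,3]
def onplane(c,uv,z,fish=False):
    v,o=rays(c,uv,fish); t=(z-o[2])/v[:,2]; return o+v*t[:,None]
def proj(c,P,fish=False):
    P=np.atleast_2d(P); p=(P-c["pose"][:3,3])@c["pose"][:3,:3]
    f=200/np.tan(np.radians(float(c["fov_y"]))/2); o=np.array([float(c["cx"]),float(c["cy"])])
    if fish:
        r=np.linalg.norm(p[:,:2],axis=1); th=np.arctan2(r,p[:,2]); return o+p[:,:2]/r[:,None]*(th*f)[:,None]
    return o+p[:,:2]/p[:,2:]*f
def plan(xyz,yaw,show=True):
    """tool pointing down with given yaw; numbers for one call (total)"""
    s=manip.sense();T=T_tool(s);G=np.eye(4);G[:3,:3]=R.from_euler('xyz',[np.pi,0,yaw]).as_matrix();G[:3,3]=xyz
    D=np.linalg.inv(T)@G; rv=R.from_matrix(D[:3,:3]).as_rotvec()
    print("pos",s["ee_pos"].round(1),"rot",s["ee_rot"].round(3),"clk",round(s["clock"],2),"F",s["force"].round(1),"op",round(s["opening"],1))
    print("d/0.12",(D[:3,3]/120).round(4),"mm",np.linalg.norm(D[:3,3]).round(1),"rv/360",(rv/2/np.pi).round(4))
E
python3 - <<'E'
from h import *
c=load("top0")
for n,uv,z in [("box",(266,208),44),("coil",(329,233),16),("lid",(402,213),16),("spool",(326,167),40),("bin",(195,207),45),("drop",(450,159),100)]:
    print(n,onplane(c,uv,z).round(1))
im=cv2.imread("pics/top0.png")[130:260,170:470]
cv2.imwrite("pics/topz.png",cv2.resize(im,None,fx=2.6,fy=2.6,interpolation=cv2.INTER_CUBIC))
E
```

```text
box [[519.3 225.9  44. ]]
coil [[433.1  22.9  16. ]]
lid [[ 492.4 -219.7   16. ]]
spool [[649.   26.9  40. ]]
bin [[528.8 457.   45. ]]
drop [[ 654.8 -365.6  100. ]]
```

View pics/topz.png

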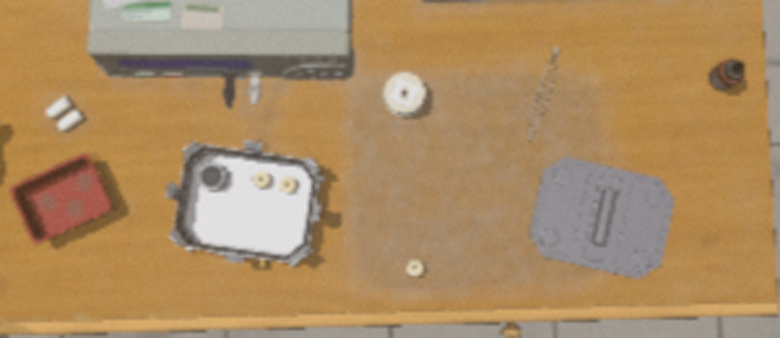

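```bash
python3 -c "
from h import *
plan([500,230,300],3.02)"
```

```text
pos [229.3 581.1 230.8] rot [-3.141 -0.     2.766] clk 0.15 F [-0.2  0.1  0.2] op 85.5
d/0.12 [-3.1725 -1.8942 -0.575 ] mm 448.7 rv/360 [-0.0002 -0.     -0.0405]
```

>>> drive_tool(moves=[{"dx": -0.33,"dy": -0.2,"dz": -0.06},{"dx": -0.67,"dy": -0.4,"dz": -0.12},{"dx": -1,"dy": -0.6,"dz": -0.18}], grip=0.2)

```text
invalid input
```

>>> drive_tool(moves=[{"dx": -0.33,"dy": -0.2,"dz": -0.06},{"dx": -0.67,"dy": -0.4,"dz": -0.12},{"dx": -1,"dy": -0.6,"dz": -0.18}])

```text
invalid input
```

>>> drive_tool(moves=[{"dx": -0.33,"dy": -0.2,"dz": -0.06},{"dx": -0.67,"dy": -0.4,"dz": -0.12},{"dx": -1,"dy": -0.6,"dz": -0.18}])

```text
invalid input
```

```bash
python3 -c "
from h import *
plan([500,230,300],3.02)"
```

```text
pos [229.3 581.1 230.8] rot [-3.141 -0.     2.766] clk 0.15 F [-0.2  0.1  0.2] op 85.5
d/0.12 [-3.1725 -1.8942 -0.575 ] mm 448.7 rv/360 [-0.0002 -0.     -0.0405]
```

>>> drive_tool(moves=[{"dx": -0.33,"dy": -0.2,"dz": -0.06,"rx": 0,"ry": 0,"rz": 0},{"dx": -0.67,"dy": -0.4,"dz": -0.12,"rx": 0,"ry": 0,"rz": 0},{"dx": -1.0,"dy": -0.6,"dz": -0.18,"rx": 0,"ry": 0,"rz": 0}], grip=0.2)

```text
clock: 0.45
ee_pos: [315.0, 468.7, 252.4]
ee_rot: [-3.14, -0.0, 2.767]
force: [0.6, 0.9, -0.3]
opening: 44.0
```

All fields are required.

>>> drive_tool(moves=[{"dx": -0.33,"dy": -0.2,"dz": -0.06,"rx": 0,"ry": 0,"rz": 0},{"dx": -0.67,"dy": -0.4,"dz": -0.12,"rx": 0,"ry": 0,"rz": 0},{"dx": -1.0,"dy": -0.6,"dz": -0.18,"rx": 0,"ry": 0,"rz": 0}])

```text
clock: 0.75
ee_pos: [401.1, 356.2, 274.4]
ee_rot: [-3.14, -0.0, 2.767]
force: [1.0, 0.1, -0.3]
opening: 34.5
```

>>> drive_tool(moves=[{"dx": -0.33,"dy": -0.2,"dz": -0.06,"rx": 0,"ry": 0,"rz": 0},{"dx": -0.67,"dy": -0.4,"dz": -0.12,"rx": 0,"ry": 0,"rz": 0},{"dx": -1.0,"dy": -0.6,"dz": -0.18,"rx": 0,"ry": 0,"rz": -0.02},{"dx": -1.0,"dy": -0.6,"dz": -0.18,"rx": 0,"ry": 0,"rz": -0.04}])

```text
clock: 1.15
ee_pos: [489.7, 241.4, 296.7]
ee_rot: [-3.14, 0.002, 3.019]
force: [-0.8, 0.8, -0.4]
opening: 34.0
```

```bash
python3 -c "
from h import *
shot('wrist','w1')
plan([500,230,300],3.02)"
```

```text
pos [488.1 243.1 296.2] rot [-3.14   0.     3.028] clk 1.2 F [-0.   0.6  0.1] op 33.9
d/0.12 [-0.1112 -0.0968 -0.0314] mm 18.1 rv/360 [-0.0002  0.      0.0012]
```

View pics/w1.png

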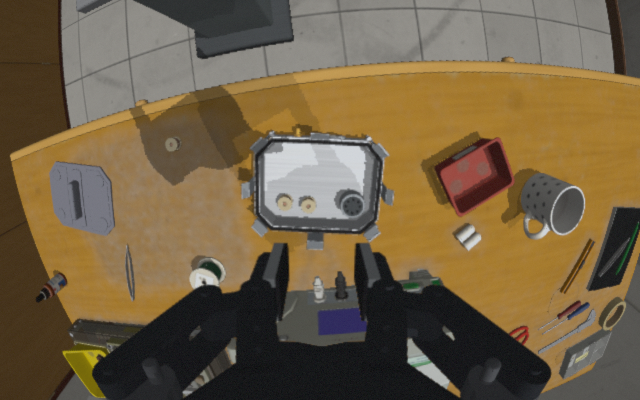

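```bash
python3 - <<'E'
import cv2
im=cv2.imread("pics/w1.png")[120:255,232:402]
cv2.imwrite("pics/w1z.png",cv2.resize(im,None,fx=4.4,fy=4.4,interpolation=cv2.INTER_CUBIC))
E
```

```text
(no output)
```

View pics/w1z.png

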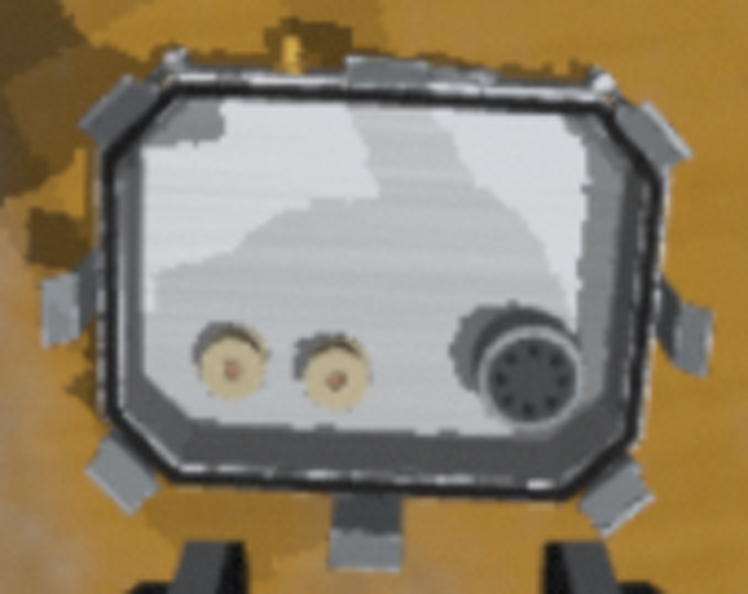

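```bash
cat >> h.py <<'E'
def box_from(c,crop,thr=45,z=49.5,dbg=None):
    x0,y0,x1,y1=crop; g=c["frame"][y0:y1,x0:x1].max(2)
    m=(g<thr).astype(np.uint8)
    n,l,st,ce=cv2.connectedComponentsWithStats(m,connectivity=8)
    best=None
    for i in range(1,n):
        x,y,w,h,a=st[i]
        if best is None or w*h>best[0]: best=(w*h,i)
    mm=(l==best[1]).astype(np.uint8)
    ct,_=cv2.findContours(mm,cv2.RETR_EXTERNAL,cv2.CHAIN_APPROX_NONE)
    ct=max(ct,key=cv2.contourArea); hull=ct[:,0,:]+[x0,y0]
    P=onplane(c,hull,z,True)[:,:2].astype(np.float32)
    r=cv2.minAreaRect(P); 
    if dbg:
        cv2.imwrite(dbg,cv2.resize(mm*255,None,fx=3,fy=3))
    return r
def box_yaw(r):
    b=cv2.boxPoints(r); e=[b[1]-b[0],b[2]-b[1]]; e=max(e,key=np.linalg.norm)
    if e[1]<0:e=-e
    return np.arctan2(-e[0],e[1])   # yaw of frame whose y is the long side
E
python3 - <<'E'
from h import *
c=load("w1")
for t in (35,45,55,70):
    r=box_from(c,(240,125,395,245),t,dbg=f"pics/m{t}.png"); print(t,r,box_yaw(r))
hsv=cv2.cvtColor(c["frame"],cv2.COLOR_RGB2HSV)
print("coil px",hsv[138:152:2,172], hsv[144,150],c["frame"][190,80],hsv[190,80],hsv[190,40])
E
```

```text
35 ((464.3425598144531, 163.7999725341797), (3.0310258865356445, 20.98517608642578), 46.063316345214844) 0.80395603
45 ((578.8449096679688, 253.23043823242188), (33.571590423583984, 116.98438262939453), 11.697504997253418) 0.20415945
55 ((520.4623413085938, 231.6038818359375), (163.46363830566406, 124.8721923828125), 79.96385955810547) -0.1751637
70 ((522.725341796875, 231.07638549804688), (164.70193481445312, 129.8828125), 80.00100708007812) -0.17451504
coil px [[ 21  56 122]
 [ 22  58 133]
 [ 20  63 130]
 [ 14  75 123]
 [ 20  61 125]
 [ 21  58 133]
 [ 22  59 130]] [ 17 112  98] [115 115 125] [120  20 125] [ 19 173 152]
```

View pics/m45.png

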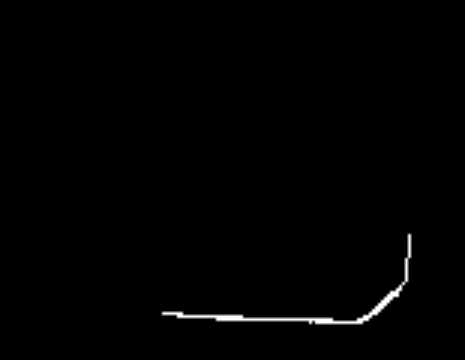

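```bash
cat >> h.py <<'E'
def rect(c,z,cx,cy,half,s,fish=True,name=None):
    """top-down orthophoto at height z: rows = +x downward?, here col=+y right,row=+x down; s px/mm"""
    n=int(2*half*s); i=(np.arange(n)+.5)/s-half
    X,Y=np.meshgrid(cx+i,cy+i,indexing='ij')
    uv=proj(c,np.c_[X.ravel(),Y.ravel(),np.full(X.size,z)],fish).astype(np.float32).reshape(n,n,2)
    o=cv2.remap(c["frame"],uv[...,0],uv[...,1],cv2.INTER_CUBIC)
    if name: cv2.imwrite(f"pics/{name}.png",o[:,:,::-1])
    return o
E
python3 - <<'E'
from h import *
c=load("w1")
rect(c,49.5,520,230,110,2.7,name="r49")
E
```

```text
(no output)
```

View pics/r49.png

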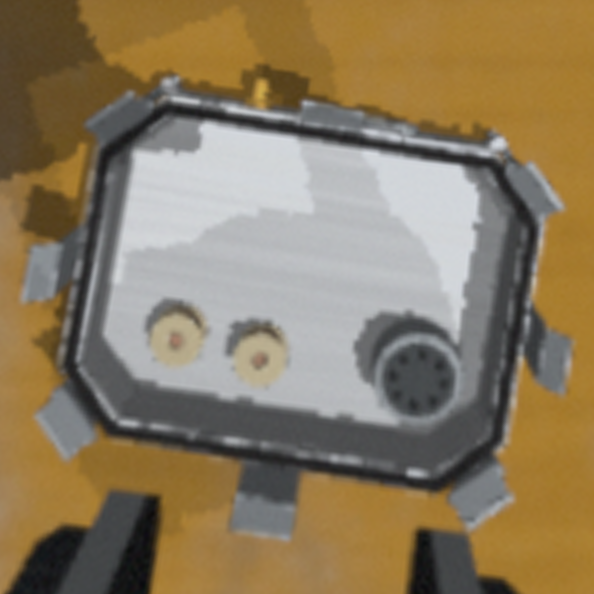

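```bash
cat >> h.py <<'E'
def coil_from(c,crop,z=16,fish=True):
    x0,y0,x1,y1=crop; hsv=cv2.cvtColor(c["frame"],cv2.COLOR_RGB2HSV)[y0:y1,x0:x1]
    m=((hsv[...,1]<85)&(hsv[...,2]>95)).astype(np.uint8)
    n,l,st,ce=cv2.connectedComponentsWithStats(m); i=1+np.argmax(st[1:,4]); print(st[i])
    return onplane(c,ce[i]+[x0,y0],z,fish)[0]
E
python3 - <<'E'
from h import *
c=load("w1"); print(coil_from(c,(155,130,190,160)))
c=load("top0"); print(coil_from(c,(320,226,338,242),16,False))
plan([435,22,200],3.02)
E
```

```text
[ 10   6  16  16 161]
[434.01813803  23.06528329  16.        ]
[ 6  4  8  7 41]
[434.14854216  22.48449556  16.        ]
pos [488.1 243.1 296.2] rot [-3.14   0.     3.028] clk 1.2 F [-0.   0.6  0.1] op 33.9
d/0.12 [ 0.2301 -1.8792  0.8045] mm 246.9 rv/360 [-0.0002  0.      0.0012]
```

>>> drive_tool(moves=[{"dx": 0.04,"dy": -0.31,"dz": 0.13,"rx": 0,"ry": 0,"rz": 0},{"dx": 0.08,"dy": -0.62,"dz": 0.27,"rx": 0,"ry": 0,"rz": 0},{"dx": 0.115,"dy": -0.94,"dz": 0.4,"rx": 0,"ry": 0,"rz": 0}], grip=0.1)

```text
clock: 1.5
ee_pos: [460.5, 132.0, 247.6]
ee_rot: [-3.14, -0.0, 3.026]
force: [1.3, -0.4, -0.8]
opening: 38.3
```

>>> drive_tool(moves=[{"dx": 0.04,"dy": -0.31,"dz": 0.13,"rx": 0,"ry": 0,"rz": 0.003},{"dx": 0.08,"dy": -0.62,"dz": 0.27,"rx": 0,"ry": 0,"rz": 0.006},{"dx": 0.115,"dy": -0.94,"dz": 0.5,"rx": 0,"ry": 0,"rz": 0.009},{"dx": 0.115,"dy": -0.94,"dz": 0.6,"rx": 0,"ry": 0,"rz": 0.009},{"dx": 0.115,"dy": -0.94,"dz": 0.6,"rx": 0,"ry": 0,"rz": 0.009}])

```text
clock: 2.0
ee_pos: [432.4, 21.2, 174.5]
ee_rot: [-3.14, -0.004, 2.966]
force: [0.3, 0.2, 0.8]
opening: 38.4
```

```bash
python3 -c "
from h import *
c=shot('wrist','w2')
plan([434,22.8,60],2.975)
plan([434,22.8,4],2.975)"
```

```text
pos [433.3  21.7 175.4] rot [-3.140e+00 -2.000e-03  2.968e+00] clk 2.05 F [ 0.  -1.   0.5] op 38.7
d/0.12 [-0.0064  0.0112  0.9619] mm 115.4 rv/360 [-0.0002 -0.0003 -0.0011]
pos [433.3  21.7 175.4] rot [-3.140e+00 -2.000e-03  2.968e+00] clk 2.05 F [ 0.  -1.   0.5] op 38.7
d/0.12 [-0.0073  0.0119  1.4285] mm 171.4 rv/360 [-0.0002 -0.0003 -0.0011]
```

View pics/w2.png

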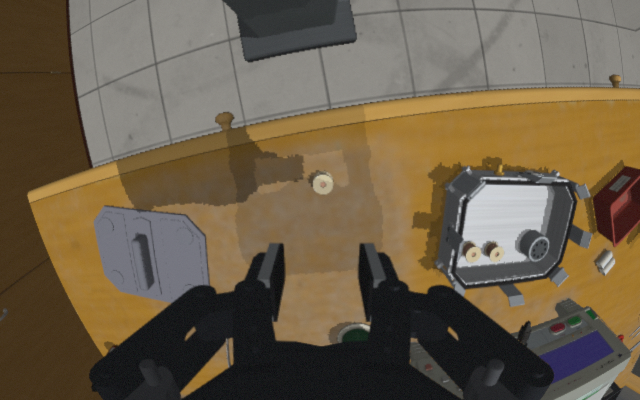

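```bash
python3 -c "
from h import *
c=load('w2'); print(coil_from(c,(305,168,340,200)))"
```

```text
[  7   3  22  24 398]
[432.75263632  22.04634226  16.        ]
```

>>> drive_tool(moves=[{"dx": 0,"dy": 0.01,"dz": 0.35,"rx": 0,"ry": 0,"rz": 0},{"dx": -0.007,"dy": 0.012,"dz": 0.7,"rx": 0,"ry": 0,"rz": 0},{"dx": -0.007,"dy": 0.012,"dz": 0.96,"rx": 0,"ry": 0,"rz": 0},{"dx": -0.007,"dy": 0.012,"dz": 0.96,"rx": 0,"ry": 0,"rz": 0}])

```text
clock: 2.45
ee_pos: [433.0, 24.0, 58.2]
ee_rot: [-3.14, -0.006, 2.969]
force: [-0.3, 0.4, 0.5]
opening: 38.4
```

```bash
python3 -c "
from h import *
c=shot('wrist','w3')
print(coil_from(c,(290,110,355,200)))
plan([434,22.8,4],2.975)"
```

```text
[  0   0  49   9 222]
[359.59438608  27.58288968  16.        ]
pos [433.7  23.8  60. ] rot [-3.14  -0.004  2.969] clk 2.5 F [-0.6  1.1  0. ] op 38.4
d/0.12 [-0.0057 -0.0071  0.4664] mm 56.0 rv/360 [-0.0003 -0.0007 -0.001 ]
```

View pics/w3.png

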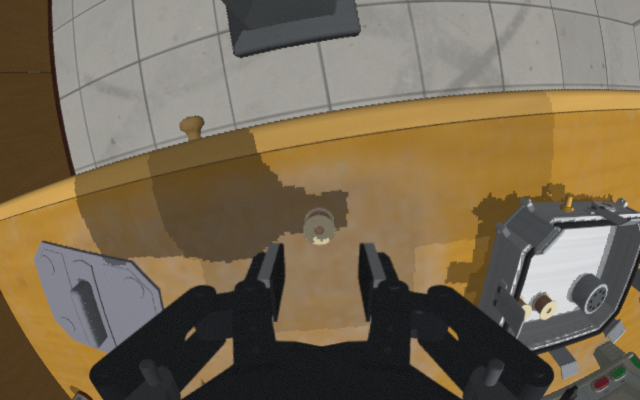

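>>> drive_tool(moves=[{"dx": 0,"dy": -0.006,"dz": 0.25,"rx": 0,"ry": 0,"rz": 0},{"dx": 0,"dy": -0.006,"dz": 0.46,"rx": 0,"ry": 0,"rz": 0},{"dx": 0,"dy": -0.006,"dz": 0.46,"rx": 0,"ry": 0,"rz": 0}])

```text
clock: 2.8
ee_pos: [433.7, 23.5, 4.8]
ee_rot: [-3.14, -0.005, 2.969]
force: [0.3, -0.3, 0.4]
opening: 38.2
```

>>> drive_tool(moves=[{"dx": 0,"dy": 0,"dz": 0,"rx": 0,"ry": 0,"rz": 0},{"dx": 0,"dy": 0,"dz": 0,"rx": 0,"ry": 0,"rz": 0},{"dx": 0,"dy": 0,"dz": 0,"rx": 0,"ry": 0,"rz": 0},{"dx": 0,"dy": 0,"dz": 0,"rx": 0,"ry": 0,"rz": 0}], grip=1)

```text
clock: 3.2
ee_pos: [434.7, 23.7, 6.8]
ee_rot: [-3.14, -0.002, 2.969]
force: [-0.9, 4.5, 5.2]
opening: 17.5
```

>>> drive_tool(moves=[{"dx": 0,"dy": 0,"dz": -0.05,"rx": 0,"ry": 0,"rz": 0},{"dx": 0,"dy": 0,"dz": -0.3,"rx": 0,"ry": 0,"rz": 0},{"dx": 0,"dy": 0,"dz": -0.65,"rx": 0,"ry": 0,"rz": 0},{"dx": 0,"dy": 0,"dz": -0.9,"rx": 0,"ry": 0,"rz": 0},{"dx": 0,"dy": 0,"dz": -0.9,"rx": 0,"ry": 0,"rz": 0}], grip=1)

```text
clock: 3.7
ee_pos: [437.1, 23.7, 119.8]
ee_rot: [-3.141, 0.005, 2.969]
force: [-0.4, -0.2, -1.0]
opening: 17.5
```

```bash
python3 -c "
from h import *
c=shot('wrist','w4')
B=np.array([520.3,231]);y=-.168
Rz=np.array([[np.cos(y),-np.sin(y)],[np.sin(y),np.cos(y)]])
t=B+Rz@[-22,0];print(t)
plan([*t,130],np.pi+y)"
```

```text
[498.60973448 234.67863853]
pos [436.4  23.7 118. ] rot [-3.141e+00  3.000e-03  2.969e+00] clk 3.75 F [ 0.1 -0.2 -0.7] op 17.6
d/0.12 [-0.2089  1.8206 -0.1009] mm 220.2 rv/360 [-0.0001  0.0005 -0.0007]
```

View pics/w4.png

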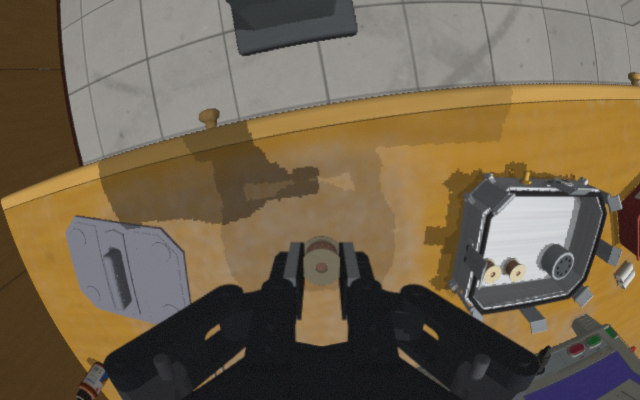

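>>> drive_tool(moves=[{"dx": -0.03,"dy": 0.3,"dz": -0.03,"rx": 0,"ry": 0,"rz": 0},{"dx": -0.07,"dy": 0.6,"dz": -0.07,"rx": 0,"ry": 0,"rz": 0},{"dx": -0.1,"dy": 0.9,"dz": -0.1,"rx": 0,"ry": 0,"rz": 0}])

```text
clock: 4.05
ee_pos: [466.8, 129.3, 130.5]
ee_rot: [-3.141, 0.004, 2.968]
force: [1.6, -1.5, -0.7]
opening: 17.6
```

>>> drive_tool(moves=[{"dx": -0.03,"dy": 0.3,"dz": 0,"rx": 0,"ry": 0,"rz": 0},{"dx": -0.07,"dy": 0.6,"dz": 0,"rx": 0,"ry": 0,"rz": 0},{"dx": -0.1,"dy": 0.92,"dz": 0,"rx": 0,"ry": 0,"rz": 0},{"dx": -0.1,"dy": 0.92,"dz": 0,"rx": 0,"ry": 0,"rz": 0}])

```text
clock: 4.45
ee_pos: [498.6, 239.7, 130.6]
ee_rot: [3.141, 0.005, 2.971]
force: [0.5, -0.5, -0.6]
opening: 17.4
```

```bash
python3 -c "
from h import *
c=shot('wrist','w5')
plan([498.6,234.7,15],np.pi-.168)"
```

```text
pos [497.6 237.7 130.3] rot [-3.141e+00  3.000e-03  2.971e+00] clk 4.5 F [-0.7  0.1 -0.3] op 17.8
d/0.12 [-0.0089 -0.0226  0.961 ] mm 115.4 rv/360 [-0.0001  0.0005 -0.0005]
```

View pics/w5.png

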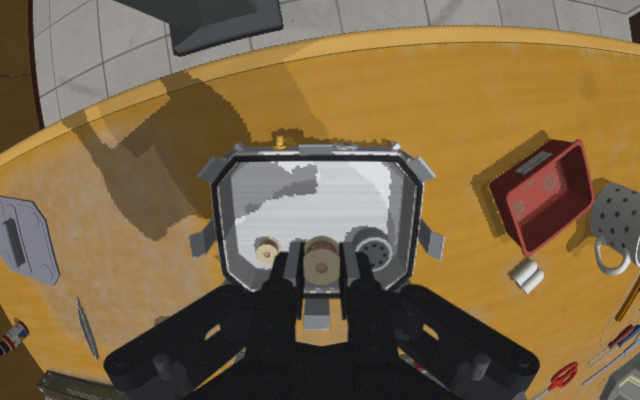

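>>> drive_tool(moves=[{"dx": -0.009,"dy": -0.02,"dz": 0.25,"rx": 0,"ry": 0,"rz": 0},{"dx": -0.009,"dy": -0.02,"dz": 0.5,"rx": 0,"ry": 0,"rz": 0},{"dx": -0.009,"dy": -0.02,"dz": 0.75,"rx": 0,"ry": 0,"rz": 0},{"dx": -0.009,"dy": -0.02,"dz": 0.88,"rx": 0,"ry": 0,"rz": 0},{"dx": -0.009,"dy": -0.02,"dz": 0.91,"rx": 0,"ry": 0,"rz": 0}])

```text
clock: 5.0
ee_pos: [497.1, 233.8, 19.5]
ee_rot: [-3.139, 0.0, 2.97]
force: [0.3, 0.1, 0.6]
opening: 17.5
```

>>> drive_tool(moves=[{"dx": 0,"dy": 0,"dz": 0.02,"rx": 0,"ry": 0,"rz": 0},{"dx": 0,"dy": 0,"dz": 0.04,"rx": 0,"ry": 0,"rz": 0},{"dx": 0,"dy": 0,"dz": 0.04,"rx": 0,"ry": 0,"rz": 0}])

```text
clock: 5.3
ee_pos: [497.4, 233.7, 15.3]
ee_rot: [-3.139, 0.001, 2.97]
force: [0.6, 0.0, 0.5]
opening: 17.1
```

>>> drive_tool(moves=[{"dx": 0,"dy": 0,"dz": 0.01,"rx": 0,"ry": 0,"rz": 0},{"dx": 0,"dy": 0,"dz": 0.01,"rx": 0,"ry": 0,"rz": 0},{"dx": 0,"dy": 0,"dz": 0.01,"rx": 0,"ry": 0,"rz": 0}], grip=0.2)

```text
clock: 5.6
ee_pos: [497.5, 233.8, 14.4]
ee_rot: [-3.14, 0.001, 2.97]
force: [-0.2, -0.1, 0.0]
opening: 34.4
```

>>> drive_tool(moves=[{"dx": 0,"dy": 0,"dz": -0.2,"rx": 0,"ry": 0,"rz": 0},{"dx": 0,"dy": 0,"dz": -0.5,"rx": 0,"ry": 0,"rz": 0},{"dx": 0,"dy": 0,"dz": -0.8,"rx": 0,"ry": 0,"rz": 0},{"dx": 0,"dy": 0,"dz": -1,"rx": 0,"ry": 0,"rz": 0}])

```text
clock: 6.0
ee_pos: [497.9, 234.3, 136.8]
ee_rot: [-3.141, 0.003, 2.97]
force: [0.3, -0.1, -1.2]
opening: 34.1
```

```bash
python3 -c "
from h import *
c=shot('wrist','w6')
plan([434,22.8,200],np.pi-.168)"
```

```text
pos [499.3 234.8 139.7] rot [3.141 0.007 2.97 ] clk 6.05 F [2.8 1.7 5.5] op 34.1
d/0.12 [ 0.231  -1.833  -0.5054] mm 229.8 rv/360 [ 0.0002  0.001  -0.0006]
```

View pics/w6.png

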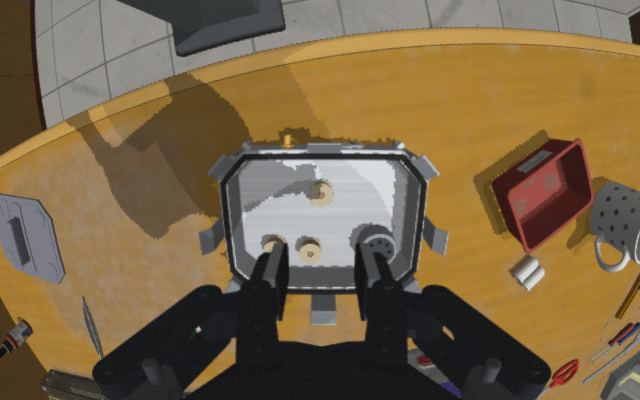

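>>> drive_tool(moves=[{"dx": -0.03,"dy": -0.31,"dz": -0.12,"rx": 0,"ry": 0,"rz": 0},{"dx": -0.07,"dy": -0.65,"dz": -0.24,"rx": 0,"ry": 0,"rz": 0},{"dx": -0.1,"dy": -1,"dz": -0.36,"rx": 0,"ry": 0,"rz": 0}], grip=-0.3)

```text
clock: 6.35
ee_pos: [490.1, 113.5, 183.5]
ee_rot: [3.141, 0.007, 2.971]
force: [0.7, -0.1, 1.1]
opening: 55.5
```

>>> drive_tool(moves=[{"dx": -0.03,"dy": -0.31,"dz": -0.1,"rx": 0,"ry": 0,"rz": 0},{"dx": -0.07,"dy": -0.65,"dz": -0.2,"rx": 0,"ry": 0,"rz": 0},{"dx": -0.1,"dy": -1,"dz": -0.3,"rx": 0,"ry": 0,"rz": 0}])

```text
clock: 6.65
ee_pos: [480.9, -8.2, 220.0]
ee_rot: [3.141, 0.007, 2.972]
force: [1.0, -1.0, -0.2]
opening: 55.5
```

>>> drive_tool(moves=[{"dx": -0.03,"dy": -0.31,"dz": -0.05,"rx": 0,"ry": 0,"rz": 0},{"dx": -0.07,"dy": -0.65,"dz": -0.1,"rx": 0,"ry": 0,"rz": 0},{"dx": -0.1,"dy": -1,"dz": -0.12,"rx": 0,"ry": 0,"rz": 0}])

```text
clock: 6.95
ee_pos: [472.3, -130.1, 235.0]
ee_rot: [3.141, 0.009, 2.972]
force: [0.4, -0.7, 0.0]
opening: 55.3
```

>>> drive_tool(moves=[{"dx": -0.03,"dy": -0.31,"dz": 0,"rx": 0,"ry": 0,"rz": 0},{"dx": -0.07,"dy": -0.6,"dz": 0,"rx": 0,"ry": 0,"rz": 0},{"dx": -0.08,"dy": -0.85,"dz": 0,"rx": 0,"ry": 0,"rz": 0},{"dx": -0.08,"dy": -0.85,"dz": 0,"rx": 0,"ry": 0,"rz": 0}])

```text
clock: 7.35
ee_pos: [464.2, -235.5, 234.9]
ee_rot: [-3.142, 0.009, 2.969]
force: [0.3, 0.4, -0.4]
opening: 55.8
```

```bash
python3 -c "
from h import *
c=shot('wrist','w7')
rect(c,4,492,-220,130,2.3,name='r7')
plan([470,-215,250],np.pi-.168)"
```

```text
pos [ 464.1 -233.7  234.8] rot [3.141 0.008 2.969] clk 7.4 F [ 1.5  0.7 -0.1] op 55.4
d/0.12 [-0.0226  0.1619 -0.1266] mm 24.8 rv/360 [ 0.0001  0.0014 -0.0007]
```

View pics/w7.png

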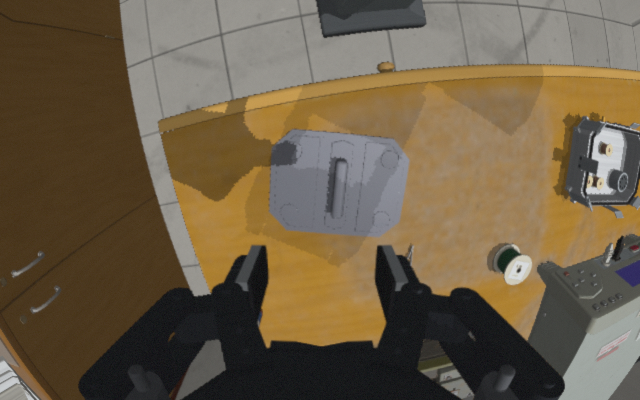

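View pics/r7.png

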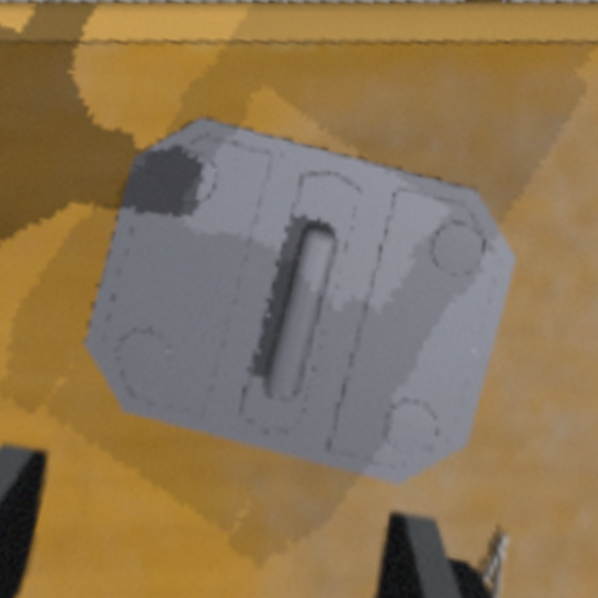

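Lid clearly separable by saturation; rib at about (339,187) in the wrist image. Measure its outline at z=4.

```bash
cat >> h.py <<'E'
def lid_from(c,crop,z,fish=True,vmin=0,smax=60):
    x0,y0,x1,y1=crop; hsv=cv2.cvtColor(c["frame"],cv2.COLOR_RGB2HSV)[y0:y1,x0:x1]
    m=((hsv[...,1]<smax)&(hsv[...,2]>vmin)).astype(np.uint8); m=cv2.morphologyEx(m,cv2.MORPH_OPEN,np.ones((3,3)))
    ct,_=cv2.findContours(m,cv2.RETR_EXTERNAL,cv2.CHAIN_APPROX_NONE); ct=max(ct,key=cv2.contourArea)[:,0]+[x0,y0]
    P=onplane(c,ct,z,fish)[:,:2].astype(np.float32); r=cv2.minAreaRect(P); M=cv2.moments(P[:,None])
    ce=np.array([M["m10"],M["m01"]])/M["m00"]
    y=0.5*np.arctan2(2*M["mu11"],M["mu20"]-M["mu02"]); y=(y-np.pi/2+np.pi/2)%np.pi-np.pi/2
    return r,box_yaw(r),ce,y
E
python3 - <<'E'
from h import *
c=load("w7")
for z in (2,4): print(lid_from(c,(255,115,425,245),z))
c=load("top0"); print(lid_from(c,(365,185,440,245),4,False))
E
```

```text
(((493.5893249511719, -219.1068572998047), (172.82627868652344, 133.69085693359375), 75.22225189208984), np.float32(-0.2579206), array([ 493.44182482, -218.97466214]), np.float64(-0.2656856492715689))
(((493.01495361328125, -219.1229248046875), (171.90367126464844, 132.97715759277344), 75.22223663330078), np.float32(-0.25792053), array([ 492.86824256, -218.99142215]), np.float64(-0.26568563603601447))
(((492.5713195800781, -217.8824462890625), (171.3486328125, 132.3317108154297), 75.41959381103516), np.float32(-0.254476), array([ 492.48209332, -217.79383713]), np.float64(-0.25383041419297747))
```

```bash
python3 - <<'E'
from h import *
from scipy.ndimage import gaussian_filter1d
def fit(c,B,yaw):
    # sample in box frame; gasket centreline expected ~ +-(60,80)
    Rz=np.array([[np.cos(yaw),-np.sin(yaw)],[np.sin(yaw),np.cos(yaw)]])
    g=c["frame"].max(2).astype(np.float32)
    out={}
    for name,ax,sg in (("x-",0,-1),("x+",0,1),("y-",1,-1),("y+",1,1)):
        n0=60 if ax==0 else 80
        along=np.arange(-45,45.1,1.5) if ax==0 else np.arange(-30,30.1,1.5)
        d=np.arange(-7,7,.25); A,D=np.meshgrid(along,d,indexing='ij')
        p=np.zeros(A.shape+(2,)); p[...,ax]=sg*(n0)+D; p[...,1-ax]=A
        w=p.reshape(-1,2)@Rz.T+B
        uv=proj(c,np.c_[w,np.full(len(w),49.5)],True).astype(np.float32).reshape(A.shape+(2,))
        I=cv2.remap(g,uv[...,0],uv[...,1],cv2.INTER_LINEAR)
        I=gaussian_filter1d(I,2,axis=1)
        k=I.argmin(1); mn=I.min(1); ok=mn<75
        q=np.polyfit(along[ok],d[k][ok],1)
        for _ in range(3):
            res=d[k]-np.polyval(q,along); o2=ok&(abs(res)<1.2)
            if o2.sum()>5:q=np.polyfit(along[o2],d[k][o2],1)
        out[name]=(sg*n0+q[1],q[0],int(o2.sum()),len(along))
    return out
for n in ("w1","w5","w6"):
    c=load(n); print(n)
    for k,v in fit(c,np.array([520.3,231]),-.168).items(): print(k,np.round(v,3))
E
```

```text
w1
x- [-6.1074e+01  7.0000e-03  6.1000e+01  6.1000e+01]
x+ [6.0123e+01 2.0000e-03 6.1000e+01 6.1000e+01]
y- [-7.9872e+01 -7.0000e-03  4.1000e+01  4.1000e+01]
y+ [ 8.0689e+01 -4.0000e-03  4.1000e+01  4.1000e+01]
w5
x- [-6.1107e+01 -1.0000e-03  6.1000e+01  6.1000e+01]
x+ [ 5.9177e+01 -3.9000e-02  2.6000e+01  6.1000e+01]
y- [-7.936e+01 -8.000e-03  4.100e+01  4.100e+01]
y+ [ 8.0159e+01 -3.0000e-03  4.1000e+01  4.1000e+01]
w6
x- [-6.1131e+01  3.0000e-03  6.1000e+01  6.1000e+01]
x+ [5.9093e+01 8.0000e-03 4.3000e+01 6.1000e+01]
y- [-7.9439e+01 -8.0000e-03  4.1000e+01  4.1000e+01]
y+ [80.146  0.    41.    41.   ]
```

```bash
python3 - <<'E'
from h import *
plan([492.9,-219,120],np.pi-.259)
E
```

```text
pos [ 464.1 -233.7  234.8] rot [3.141 0.008 2.969] clk 7.4 F [ 1.5  0.7 -0.1] op 55.4
d/0.12 [-0.2071  0.1609  0.9583] mm 119.2 rv/360 [0.0002 0.0013 0.0138]
```

>>> drive_tool(moves=[{"dx": -0.07,"dy": 0.05,"dz": 0.32,"rx": 0,"ry": 0.001,"rz": 0.005},{"dx": -0.14,"dy": 0.1,"dz": 0.64,"rx": 0,"ry": 0.001,"rz": 0.01},{"dx": -0.207,"dy": 0.16,"dz": 0.96,"rx": 0,"ry": 0.0013,"rz": 0.0138},{"dx": -0.207,"dy": 0.16,"dz": 0.96,"rx": 0,"ry": 0.0013,"rz": 0.0138},{"dx": -0.207,"dy": 0.16,"dz": 0.96,"rx": 0,"ry": 0.0013,"rz": 0.0138}], grip=0)

```text
clock: 7.9
ee_pos: [492.7, -218.3, 120.2]
ee_rot: [3.14, -0.001, 2.885]
force: [0.2, -0.8, 1.6]
opening: 42.7
```

```bash
python3 - <<'E'
from h import *
c=shot('wrist','w8')
plan([492.9,-219,9],np.pi-.259)
E
```

```text
pos [ 493.2 -218.9  121.1] rot [3.141e+00 1.000e-03 2.884e+00] clk 7.95 F [-0.7  0.1  0.1] op 42.9
d/0.12 [ 0.003  -0.002   0.9344] mm 112.1 rv/360 [0.0002 0.0002 0.0002]
```

View pics/w8.png

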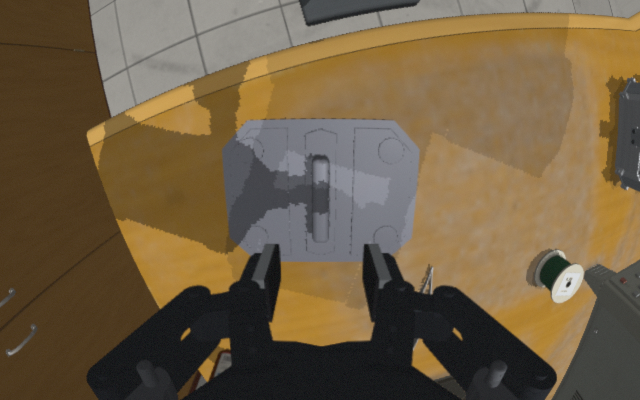

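>>> drive_tool(moves=[{"dx": 0.003,"dy": -0.002,"dz": 0.3,"rx": 0,"ry": 0,"rz": 0},{"dx": 0.003,"dy": -0.002,"dz": 0.6,"rx": 0,"ry": 0,"rz": 0},{"dx": 0.003,"dy": -0.002,"dz": 0.85,"rx": 0,"ry": 0,"rz": 0},{"dx": 0.003,"dy": -0.002,"dz": 0.93,"rx": 0,"ry": 0,"rz": 0},{"dx": 0.003,"dy": -0.002,"dz": 0.93,"rx": 0,"ry": 0,"rz": 0}])

```text
clock: 8.45
ee_pos: [493.0, -219.2, 10.2]
ee_rot: [3.141, 0.001, 2.884]
force: [0.5, 0.3, -0.3]
opening: 42.3
```

>>> drive_tool(moves=[{"dx": 0,"dy": 0,"dz": 0,"rx": 0,"ry": 0,"rz": 0},{"dx": 0,"dy": 0,"dz": 0,"rx": 0,"ry": 0,"rz": 0},{"dx": 0,"dy": 0,"dz": 0,"rx": 0,"ry": 0,"rz": 0},{"dx": 0,"dy": 0,"dz": 0,"rx": 0,"ry": 0,"rz": 0}], grip=1)

```text
clock: 8.85
ee_pos: [494.0, -219.8, 12.2]
ee_rot: [3.142, 0.004, 2.884]
force: [-1.7, 0.3, 15.5]
opening: 12.8
```

>>> drive_tool(moves=[{"dx": 0,"dy": 0,"dz": -0.03,"rx": 0,"ry": 0,"rz": 0},{"dx": 0,"dy": 0,"dz": -0.15,"rx": 0,"ry": 0,"rz": 0},{"dx": 0,"dy": 0,"dz": -0.4,"rx": 0,"ry": 0,"rz": 0},{"dx": 0,"dy": 0,"dz": -0.7,"rx": 0,"ry": 0,"rz": 0},{"dx": 0,"dy": 0,"dz": -1,"rx": 0,"ry": 0,"rz": 0}], grip=1)

```text
clock: 9.35
ee_pos: [493.3, -219.6, 134.4]
ee_rot: [-3.142, 0.005, 2.884]
force: [2.1, -0.9, -2.2]
opening: 12.4
```

```bash
python3 - <<'E'
from h import *
c=shot('wrist','w9')
plan([492.9,-219,160],np.pi-.259)
E
```

```text
pos [ 495.6 -220.9  139.7] rot [-3.14   0.011  2.885] clk 9.4 F [ 4.1 -1.8  6.7] op 12.6
d/0.12 [ 0.0235  0.0089 -0.1692] mm 20.5 rv/360 [-0.0003  0.0018  0.0003]
```

View pics/w9.png

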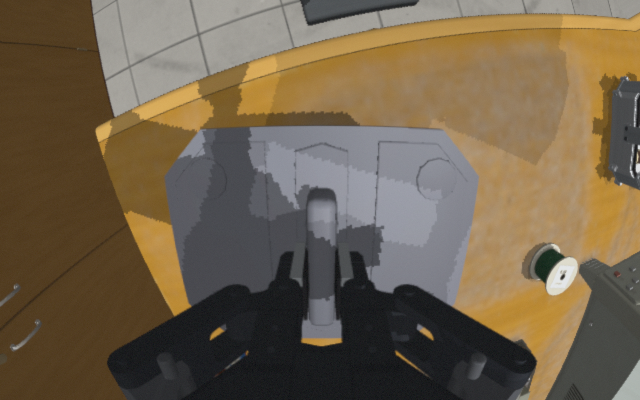

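```bash
python3 - <<'E'
from h import *
c=load("w9"); c2=dict(c); c2["pose"]=c["T_tool_cam"]
hsv=cv2.cvtColor(c["frame"],cv2.COLOR_RGB2HSV)
m=(hsv[...,1]<60).astype(np.uint8)
# front edge
u=np.arange(215,430,5); v=[next(r for r in range(112,160) if m[r:r+4,k].all()) for k in u]
for z in (7,8.2,9):
    F=onplane(c2,np.c_[u,v],z,True); q=np.polyfit(F[:,1],F[:,0],1)
    # side edges
    rows=np.arange(200,270,5); L=[next(k for k in range(130,260) if m[r,k:k+4].all()) for r in rows]; Rr=[next(k for k in range(510,380,-1) if m[r,k-3:k+1].all()) for r in rows]
    a=onplane(c2,np.c_[L,rows],z,True);b=onplane(c2,np.c_[Rr,rows],z,True)
    qa=np.polyfit(a[:,0],a[:,1],1);qb=np.polyfit(b[:,0],b[:,1],1)
    print(z,q,qa,qb)
print(v,L,Rr)
E
```

```text
7 [1.37254280e-03 6.73437829e+01] [-9.43488600e-03 -8.48767451e+01] [2.28090235e-03 8.46222054e+01]
8.2 [1.37254280e-03 6.72583418e+01] [-9.43488600e-03 -8.55616367e+01] [2.28090235e-03 8.53052444e+01]
9 [1.3725428e-03 6.7201381e+01] [-9.43488600e-03 -8.60182312e+01] [2.28090235e-03 8.57606038e+01]
[129, 128, 128, 128, 128, 128, 127, 127, 127, 126, 126, 126, 126, 126, 126, 126, 125, 125, 125, 125, 125, 125, 125, 125, 125, 125, 125, 125, 125, 126, 126, 126, 126, 126, 126, 127, 127, 127, 127, 128, 128, 128, 128] [168, 169, 169, 170, 171, 172, 173, 174, 175, 176, 177, 178, 179, 180] [475, 474, 473, 472, 472, 471, 470, 469, 468, 467, 466, 465, 464, 463]
```

```bash
python3 - <<'E'
from h import *
c=load("top0")
for u in (235,265,290):
  for v in range(150,190,3):
    o=np.array([[u,v]]); d=float(c["depth"][v,u]); vv,oo=rays(c,o,False); print(u,v,(oo+vv[0]*d).round(0),end=' ')
  print()
plan([521.1,231.3,185],2.969)
E
```

```text
235 150 [691. 304. 166.] 235 153 [687. 310. 133.] 235 156 [685. 317.  91.] 235 159 [679. 321.  70.] 235 162 [681. 333.  -5.] 235 165 [669. 331.   8.] 235 168 [660. 333.  -1.] 235 171 [649. 332.   6.] 235 174 [640. 333.  -3.] 235 177 [630. 333.  -1.] 235 180 [620. 334.  -4.] 235 183 [609. 333.  -2.] 235 186 [599. 333.   1.] 235 189 [589. 333.   3.] 
265 150 [689. 213. 161.] 265 153 [684. 216. 137.] 265 156 [682. 221.  95.] 265 159 [677. 224.  65.] 265 162 [678. 232.  -5.] 265 165 [657. 224.  70.] 265 168 [658. 232.  -8.] 265 171 [648. 233.  -8.] 265 174 [637. 232.   0.] 265 177 [627. 232.  -0.] 265 180 [617. 233.  -7.] 265 183 [606. 232.  -0.] 265 186 [588. 225.  73.] 265 189 [581. 228.  46.] 
290 150 [687. 137. 163.] 290 153 [681. 138. 143.] 290 156 [675. 140. 119.] 290 159 [673. 142.  74.] 290 162 [676. 147.  -3.] 290 165 [666. 147.  -3.] 290 168 [655. 148.  -0.] 290 171 [646. 148.  -8.] 290 174 [634. 148.   5.] 290 177 [625. 148.  -4.] 290 180 [614. 148.   3.] 290 183 [604. 149.  -2.] 290 186 [594. 149.   0.] 290 189 [585. 150.  -9.] 
pos [ 495.6 -220.9  139.7] rot [-3.14   0.011  2.885] clk 9.4 F [ 4.1 -1.8  6.7] op 12.6
d/0.12 [ 0.7478  3.6975 -0.3929] mm 455.1 rv/360 [-0.0004  0.0018 -0.0134]
```

>>> drive_tool(moves=[{"dx": 0.03,"dy": 0.15,"dz": -0.15,"rx": 0,"ry": 0,"rz": 0},{"dx": 0.09,"dy": 0.45,"dz": -0.3,"rx": 0,"ry": 0,"rz": 0},{"dx": 0.14,"dy": 0.7,"dz": -0.38,"rx": 0,"ry": 0,"rz": 0},{"dx": 0.187,"dy": 0.95,"dz": -0.38,"rx": 0,"ry": 0,"rz": 0}])

```text
clock: 9.8
ee_pos: [503.0, -103.8, 187.1]
ee_rot: [-3.139, 0.015, 2.884]
force: [0.5, -0.2, -3.6]
opening: 12.6
```

>>> drive_tool(moves=[{"dx": 0.05,"dy": 0.25,"dz": 0,"rx": 0,"ry": 0,"rz": 0},{"dx": 0.1,"dy": 0.5,"dz": 0,"rx": 0,"ry": 0,"rz": 0},{"dx": 0.15,"dy": 0.75,"dz": 0,"rx": 0,"ry": 0,"rz": 0},{"dx": 0.2,"dy": 1,"dz": 0,"rx": 0,"ry": 0,"rz": 0}])

```text
clock: 10.2
ee_pos: [510.2, 19.7, 187.3]
ee_rot: [-3.14, 0.016, 2.884]
force: [0.4, -0.4, -2.5]
opening: 12.2
```

>>> drive_tool(moves=[{"dx": 0.05,"dy": 0.25,"dz": 0,"rx": 0,"ry": 0,"rz": 0},{"dx": 0.1,"dy": 0.5,"dz": 0,"rx": 0,"ry": 0,"rz": 0},{"dx": 0.15,"dy": 0.75,"dz": 0,"rx": 0,"ry": 0,"rz": -0.005},{"dx": 0.2,"dy": 1,"dz": 0,"rx": 0,"ry": 0,"rz": -0.013}])

```text
clock: 10.6
ee_pos: [517.4, 143.2, 187.6]
ee_rot: [-3.139, 0.017, 2.967]
force: [-0.9, -0.5, -0.7]
opening: 12.5
```

```bash
python3 - <<'E'
from h import *
plan([521.1,231.3,185],2.969)
E
```

```text
pos [517.4 143.2 187.6] rot [-3.139  0.017  2.967] clk 10.6 F [-0.9 -0.5 -0.7] op 12.5
d/0.12 [0.0976 0.7288 0.0176] mm 88.3 rv/360 [-0.0005  0.0027 -0.0002]
```

>>> drive_tool(moves=[{"dx": 0.03,"dy": 0.25,"dz": 0.01,"rx": 0,"ry": 0.0013,"rz": 0},{"dx": 0.06,"dy": 0.5,"dz": 0.02,"rx": -0.0005,"ry": 0.0027,"rz": 0},{"dx": 0.097,"dy": 0.73,"dz": 0.02,"rx": -0.0005,"ry": 0.0027,"rz": 0},{"dx": 0.097,"dy": 0.73,"dz": 0.02,"rx": -0.0005,"ry": 0.0027,"rz": 0}])

```text
clock: 11.0
ee_pos: [521.1, 234.3, 185.4]
ee_rot: [3.14, 0.001, 2.97]
force: [0.9, -0.1, -2.0]
opening: 12.2
```

```bash
python3 - <<'E'
from h import *
c=shot("wrist","w10");shot("scene","s10")
plan([521.1,231.3,110],2.969)
E
```

```text
pos [520.9 231.7 185.2] rot [3.141 0.    2.969] clk 11.1 F [-0.1 -0.6 -2.4] op 12.4
d/0.12 [-0.0017 -0.0036  0.6263] mm 75.2 rv/360 [ 0.      0.0001 -0.    ]
```

View pics/w10.png

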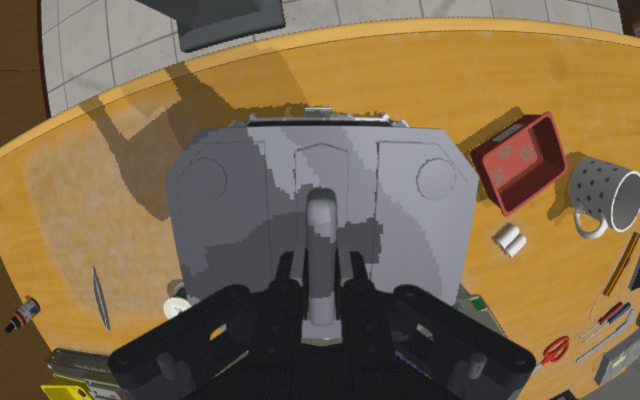

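Lid held over the box (front tab at (317,110) centred on the rib column). Lower to just above the tabs and look again.

>>> drive_tool(moves=[{"dx": -0.002,"dy": -0.003,"dz": 0.2,"rx": 0,"ry": 0,"rz": 0},{"dx": -0.002,"dy": -0.003,"dz": 0.42,"rx": 0,"ry": 0,"rz": 0},{"dx": -0.002,"dy": -0.003,"dz": 0.6,"rx": 0,"ry": 0,"rz": 0},{"dx": -0.002,"dy": -0.003,"dz": 0.7,"rx": 0,"ry": 0,"rz": 0},{"dx": -0.002,"dy": -0.003,"dz": 0.7,"rx": 0,"ry": 0,"rz": 0}])

```text
clock: 11.6
ee_pos: [520.5, 230.4, 100.3]
ee_rot: [-3.141, -0.002, 2.968]
force: [0.5, -0.3, -1.8]
opening: 12.5
```

```bash
python3 - <<'E'
from h import *
c=shot("wrist","w11");s=shot("scene","s11")
plan([521.1,231.3,71],2.969)
cv2.imwrite("pics/s11z.png",cv2.resize(s["frame"][120:230,230:350,::-1],None,fx=5,fy=5,interpolation=cv2.INTER_CUBIC))
E
```

```text
pos [521.6 231.1 101.9] rot [3.141e+00 1.000e-03 2.968e+00] clk 11.7 F [ 0.8 -0.7 -1.1] op 12.3
d/0.12 [0.0045 0.0009 0.2579] mm 30.9 rv/360 [ 0.0001  0.0002 -0.0001]
```

View pics/w11.png

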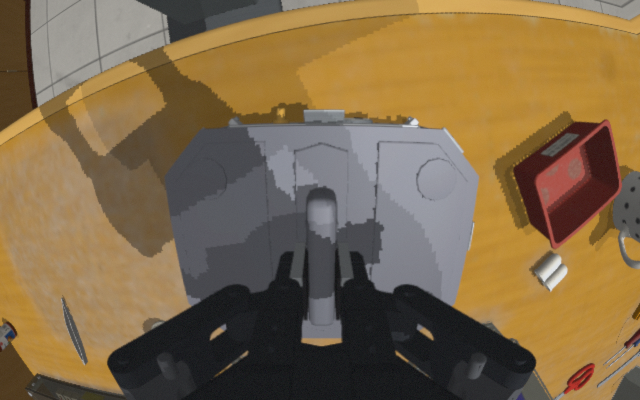

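View pics/s11z.png

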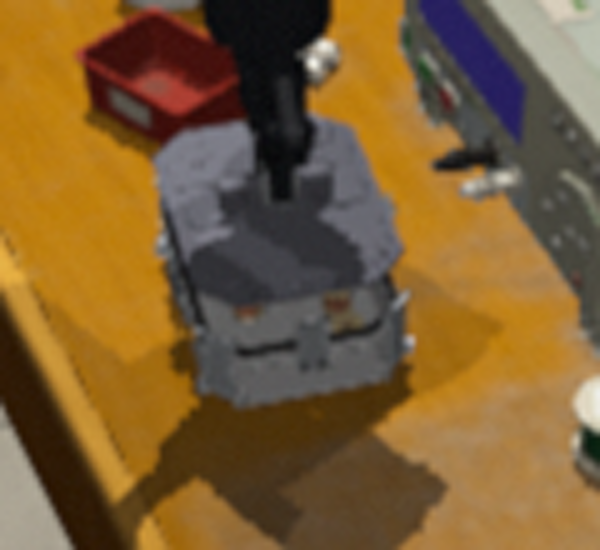

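```bash
python3 - <<'E'
from h import *
c=load("w11")
cv2.imwrite("pics/w11z.png",cv2.resize(c["frame"][95:265,150:500,::-1],None,fx=2.25,fy=2.25,interpolation=cv2.INTER_CUBIC))
yaw=-.173;B=np.array([519.9,231.5]);Rz=np.array([[np.cos(yaw),-np.sin(yaw)],[np.sin(yaw),np.cos(yaw)]])
# rectified at z=77 in box frame from w1, w6
for n in("w1","w6"):
    c=load(n);s=2.7;N=int(220*s);i=(np.arange(N)+.5)/s-110
    X,Y=np.meshgrid(i,i,indexing='ij');w=np.c_[X.ravel(),Y.ravel()]@Rz.T+B
    uv=proj(c,np.c_[w,np.full(len(w),77)],True).astype(np.float32).reshape(N,N,2)
    o=cv2.remap(c["frame"],uv[...,0],uv[...,1],cv2.INTER_CUBIC); cv2.imwrite(f"pics/b77{n}.png",o[:,:,::-1])
E
```

```text
(no output)
```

View pics/w11z.png

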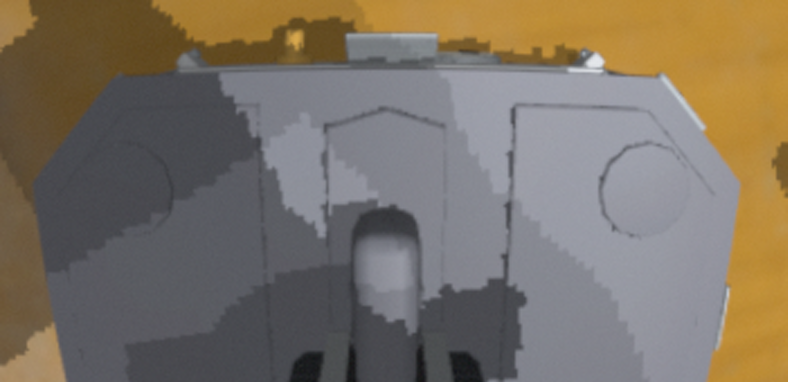

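View pics/b77w1.png

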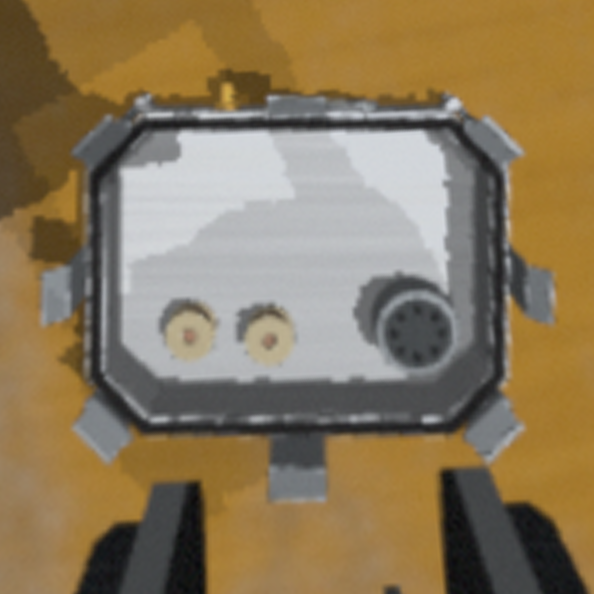

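>>> drive_tool(moves=[{"dx": 0,"dy": 0.011,"dz": 0.05,"rx": 0,"ry": 0,"rz": 0},{"dx": 0,"dy": 0.011,"dz": 0.11,"rx": 0,"ry": 0,"rz": 0},{"dx": 0,"dy": 0.011,"dz": 0.17,"rx": 0,"ry": 0,"rz": 0},{"dx": 0,"dy": 0.011,"dz": 0.21,"rx": 0,"ry": 0,"rz": 0}])

```text
clock: 12.1
ee_pos: [521.6, 232.3, 76.0]
ee_rot: [3.141, 0.001, 2.968]
force: [-0.0, -0.3, -1.9]
opening: 12.3
```

```bash
python3 - <<'E'
from h import *
c=shot("wrist","w12")
plan([521.6,232.5,71],2.969)
cv2.imwrite("pics/w12z.png",cv2.resize(c["frame"][95:265,150:500,::-1],None,fx=2.25,fy=2.25,interpolation=cv2.INTER_CUBIC))
E
```

```text
pos [521.5 232.2  75.5] rot [-3.142  0.     2.968] clk 12.15 F [ 0.4 -0.2 -2.1] op 12.5
d/0.12 [-0.0006  0.0024  0.0374] mm 4.5 rv/360 [-0.      0.     -0.0001]
```

View pics/w12z.png

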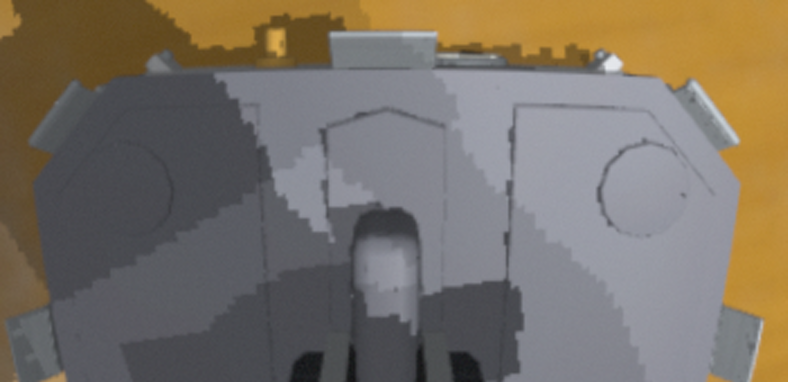

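>>> drive_tool(moves=[{"dx": 0,"dy": 0,"dz": 0.015,"rx": 0,"ry": 0,"rz": 0},{"dx": 0,"dy": 0,"dz": 0.03,"rx": 0,"ry": 0,"rz": 0},{"dx": 0,"dy": 0,"dz": 0.04,"rx": 0,"ry": 0,"rz": 0},{"dx": 0,"dy": 0,"dz": 0.04,"rx": 0,"ry": 0,"rz": 0}])

```text
clock: 12.55
ee_pos: [521.6, 232.2, 70.9]
ee_rot: [3.142, 0.0, 2.968]
force: [0.1, -2.1, 1.8]
opening: 12.3
```

>>> drive_tool(moves=[{"dx": 0,"dy": 0,"dz": 0,"rx": 0,"ry": 0,"rz": 0},{"dx": 0,"dy": 0,"dz": 0,"rx": 0,"ry": 0,"rz": 0},{"dx": 0,"dy": 0,"dz": -0.02,"rx": 0,"ry": 0,"rz": 0}], grip=0.2)

```text
clock: 12.85
ee_pos: [521.5, 232.2, 73.2]
ee_rot: [-3.142, 0.0, 2.968]
force: [0.7, -1.0, -0.3]
opening: 34.3
```

>>> drive_tool(moves=[{"dx": 0,"dy": 0,"dz": -0.2,"rx": 0,"ry": 0,"rz": 0},{"dx": 0,"dy": 0,"dz": -0.5,"rx": 0,"ry": 0,"rz": 0},{"dx": 0,"dy": 0,"dz": -0.8,"rx": 0,"ry": 0,"rz": 0},{"dx": 0,"dy": 0,"dz": -1,"rx": 0,"ry": 0,"rz": 0},{"dx": 0,"dy": 0,"dz": -1,"rx": 0,"ry": 0,"rz": 0}])

```text
clock: 13.35
ee_pos: [523.1, 232.8, 196.8]
ee_rot: [3.139, 0.005, 2.969]
force: [-0.3, 0.0, -0.4]
opening: 34.2
```

```bash
python3 - <<'E'
from h import *
c=shot("wrist","w13")
plan([520,232,192],2.969)
E
```

```text
pos [522.2 232.5 194.9] rot [3.140e+00 3.000e-03 2.968e+00] clk 13.4 F [-0.3  0.1 -0.4] op 33.9
d/0.12 [ 0.0174 -0.0075  0.0239] mm 3.7 rv/360 [ 0.0002  0.0005 -0.0001]
```

View pics/w13.png

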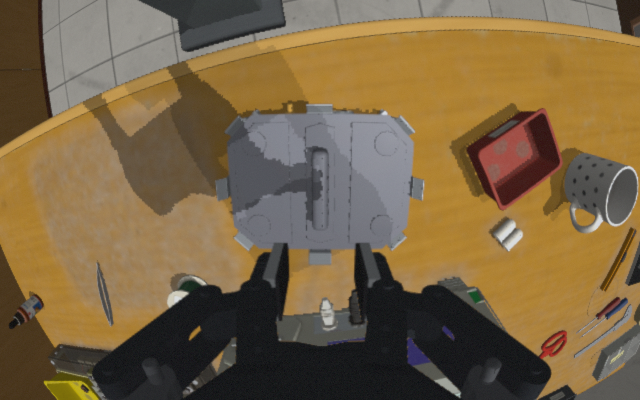

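```bash
cat >> h.py <<'E'
C=np.array([520.4,232.4]); LY=-.173
def pad(sx,sy,a=38,b=58):
    Rz=np.array([[np.cos(LY),-np.sin(LY)],[np.sin(LY),np.cos(LY)]]); return C+Rz@[sx*a,sy*b]
E
python3 - <<'E'
from h import *
for sx in(-1,1):
  for sy in(-1,1): print(sx,sy,pad(sx,sy).round(1))
plan([*pad(-1,1),85],2.969)
c=load("w13")
for sx in(-1,1):
  for sy in(-1,1): print(proj(c,[*pad(sx,sy,40,60),65],True))
E
```

```text
-1 -1 [473.  181.8]
-1 1 [493.  296.1]
1 -1 [547.8 168.7]
1 1 [567.8 283. ]
pos [522.2 232.5 194.9] rot [3.140e+00 3.000e-03 2.968e+00] clk 13.4 F [-0.3  0.1 -0.4] op 33.9
d/0.12 [0.3341 0.4784 0.9153] mm 130.3 rv/360 [ 0.0002  0.0005 -0.0001]
[[253.51873115 143.38576405]]
[[386.70341795 143.2138121 ]]
[[258.5255906  225.72314937]]
[[381.94081958 225.55517734]]
```

>>> drive_tool(moves=[{"dx": 0.17,"dy": 0.24,"dz": 0.2,"rx": 0,"ry": 0,"rz": 0},{"dx": 0.33,"dy": 0.48,"dz": 0.45,"rx": 0,"ry": 0.0005,"rz": 0},{"dx": 0.334,"dy": 0.478,"dz": 0.8,"rx": 0,"ry": 0.0005,"rz": 0},{"dx": 0.334,"dy": 0.478,"dz": 0.915,"rx": 0,"ry": 0.0005,"rz": 0},{"dx": 0.334,"dy": 0.478,"dz": 0.915,"rx": 0,"ry": 0.0005,"rz": 0}], grip=1)

```text
clock: 13.9
ee_pos: [490.9, 295.3, 82.0]
ee_rot: [-3.14, -0.005, 2.969]
force: [0.2, -0.3, 1.0]
opening: 0.2
```

```bash
python3 - <<'E'
from h import *
c=shot("wrist","w14")
plan([*pad(-1,1),65],2.969)
E
```

```text
pos [492.  295.6  83.7] rot [-3.141e+00 -3.000e-03  2.969e+00] clk 13.95 F [-0.5  0.3  0.2] op -0.1
d/0.12 [-0.0078  0.005   0.1558] mm 18.7 rv/360 [-0.0001 -0.0004 -0.0001]
```

View pics/w14.png

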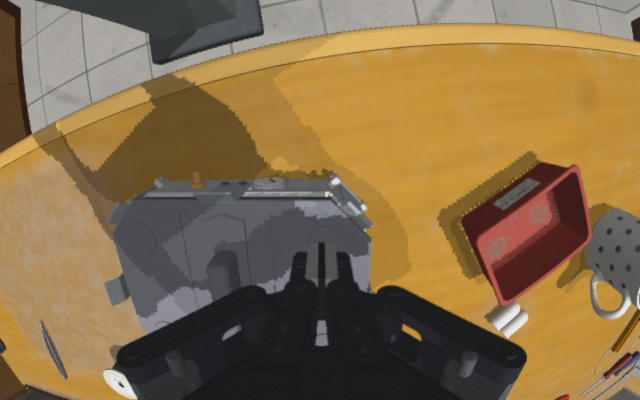

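Fingers shut over the front-left pad. Probe down.

>>> drive_tool(moves=[{"dx": 0,"dy": 0.004,"dz": 0.06,"rx": 0,"ry": 0,"rz": 0},{"dx": 0,"dy": 0.004,"dz": 0.12,"rx": 0,"ry": 0,"rz": 0},{"dx": 0,"dy": 0.004,"dz": 0.155,"rx": 0,"ry": 0,"rz": 0},{"dx": 0,"dy": 0.004,"dz": 0.155,"rx": 0,"ry": 0,"rz": 0}])

```text
clock: 14.35
ee_pos: [492.1, 295.9, 64.9]
ee_rot: [-3.141, -0.003, 2.968]
force: [0.4, 0.7, -0.2]
opening: -0.1
```

>>> drive_tool(moves=[{"dx": 0,"dy": 0,"dz": 0.02,"rx": 0,"ry": 0,"rz": 0},{"dx": 0,"dy": 0,"dz": 0.04,"rx": 0,"ry": 0,"rz": 0},{"dx": 0,"dy": 0,"dz": 0.06,"rx": 0,"ry": 0,"rz": 0},{"dx": 0,"dy": 0,"dz": 0.06,"rx": 0,"ry": 0,"rz": 0}])

```text
clock: 14.75
ee_pos: [491.9, 295.9, 57.5]
ee_rot: [-3.141, -0.003, 2.968]
force: [0.1, -0.6, 0.1]
opening: 0.5
```

```bash
python3 - <<'E'
from h import *
c=shot("wrist","w15");s=shot("scene","s15")
a=cv2.resize(s["frame"][130:220,245:335,::-1],(500,500),interpolation=cv2.INTER_CUBIC)
b=cv2.resize(c["frame"][150:350,100:400,::-1],(750,500),interpolation=cv2.INTER_CUBIC)
cv2.imwrite("pics/c15.png",cv2.resize(np.hstack([a,b]),(800,320)))
E
```

```text
(no output)
```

View pics/c15.png

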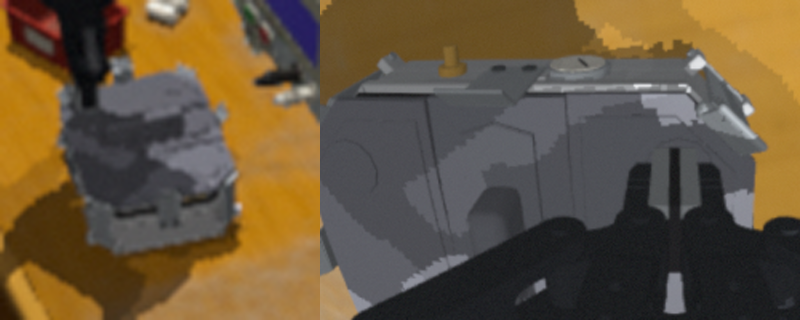

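>>> drive_tool(moves=[{"dx": 0,"dy": 0,"dz": 0.01,"rx": 0,"ry": 0,"rz": 0},{"dx": 0,"dy": 0,"dz": 0.02,"rx": 0,"ry": 0,"rz": 0}])

```text
clock: 15.05
ee_pos: [492.0, 296.1, 55.3]
ee_rot: [-3.141, -0.003, 2.968]
force: [-0.7, 0.9, 5.5]
opening: -0.3
```

>>> drive_tool(moves=[{"dx": 0,"dy": 0,"dz": 0.01,"rx": 0,"ry": 0,"rz": 0},{"dx": 0,"dy": 0,"dz": 0.02,"rx": 0,"ry": 0,"rz": 0}])

```text
clock: 15.25
ee_pos: [492.0, 296.3, 53.4]
ee_rot: [3.141, -0.002, 2.968]
force: [-5.8, -1.4, 23.0]
opening: 0.3
```

>>> drive_tool(moves=[{"dx": 0,"dy": 0,"dz": -0.1,"rx": 0,"ry": 0,"rz": 0},{"dx": 0,"dy": 0,"dz": -0.4,"rx": 0,"ry": 0,"rz": 0},{"dx": -0.2,"dy": -0.25,"dz": -0.8,"rx": 0,"ry": 0,"rz": 0},{"dx": -0.33,"dy": -0.48,"dz": -1,"rx": 0,"ry": 0,"rz": 0},{"dx": -0.33,"dy": -0.48,"dz": -1,"rx": 0,"ry": 0,"rz": 0}])

```text
clock: 15.75
ee_pos: [524.8, 230.3, 177.9]
ee_rot: [3.139, 0.004, 2.966]
force: [0.5, 0.4, 0.5]
opening: -0.2
```

```bash
python3 - <<'E'
from h import *
c=shot("wrist","w16");s=shot("scene","s16")
a=cv2.resize(s["frame"][130:220,245:335,::-1],(400,400),interpolation=cv2.INTER_CUBIC)
b=cv2.resize(c["frame"][90:290,190:440,::-1],(500,400),interpolation=cv2.INTER_CUBIC)
cv2.imwrite("pics/c16.png",cv2.resize(np.hstack([a,b]),(800,356)))
plan([520,232,170],2.969)
E
```

```text
pos [521.9 232.2 174.2] rot [ 3.140e+00 -1.000e-03  2.967e+00] clk 15.85 F [-0.5  0.4  0.2] op 0.1
d/0.12 [ 0.0154 -0.0042  0.0348] mm 4.6 rv/360 [ 0.0002 -0.0002 -0.0004]
```

View pics/c16.png

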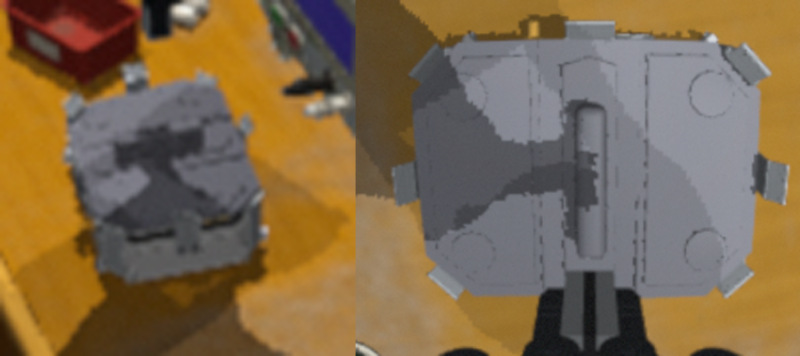

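```bash
cat >> h.py <<'E'
def heights(c,pts,fish=True,z0=60,k=2):
    out=[]
    for p in pts:
        u,v=np.round(proj(c,[*p,z0],fish)[0]).astype(int)
        if not(0<=u<640 and 0<=v<400): out.append(np.nan);continue
        hs=[]
        for dv in range(-k,k+1):
            for du in range(-k,k+1):
                d=float(c["depth"][v+dv,u+du])
                if d<=0: continue
                vw,o=rays(c,[[u+du,v+dv]],fish); cz=vw[0]@c["pose"][:3,2]
                hs.append((o+vw[0]*d/cz)[2])
        out.append(np.median(hs) if hs else np.nan)
    return np.array(out)
QUAD=[(-1,-1),(-1,1),(1,-1),(1,1)]
def report(c):
    print("pads x-y-,x-y+,x+y-,x+y+ :",heights(c,[pad(a,b,40,60) for a,b in QUAD]).round(1),
     "pts(50,30):",heights(c,[pad(a,b,48,30) for a,b in QUAD]).round(1),"(25,74)",heights(c,[pad(a,b,22,76) for a,b in QUAD]).round(1))
E
python3 - <<'E'
from h import *
for n in("w13","w16"): print(n);report(load(n))
E
```

```text
w13
pads x-y-,x-y+,x+y-,x+y+ : [64.8 65.4 64.1 64.6] pts(50,30): [63.7 63.8 63.1 63.7] (25,74) [63.3 64.4 63.3 63.9]
w16
pads x-y-,x-y+,x+y-,x+y+ : [64.9 55.8 64.6 63. ] pts(50,30): [62.1 55.1 61.9 64.3] (25,74) [64.4 54.9 63.9 59.8]
```

```bash
python3 - <<'E'
from h import *
plan([*pad(-1,-1),72],2.969)
E
```

```text
pos [521.9 232.2 174.2] rot [ 3.140e+00 -1.000e-03  2.967e+00] clk 15.85 F [-0.5  0.4  0.2] op 0.1
d/0.12 [ 0.3275 -0.4852  0.8513] mm 124.0 rv/360 [ 0.0002 -0.0002 -0.0004]
```

>>> drive_tool(moves=[{"dx": 0.16,"dy": -0.24,"dz": 0.15,"rx": 0,"ry": 0,"rz": 0},{"dx": 0.327,"dy": -0.485,"dz": 0.35,"rx": 0,"ry": 0,"rz": 0},{"dx": 0.327,"dy": -0.485,"dz": 0.65,"rx": 0,"ry": 0,"rz": 0},{"dx": 0.327,"dy": -0.485,"dz": 0.85,"rx": 0,"ry": 0,"rz": 0},{"dx": 0.327,"dy": -0.485,"dz": 0.85,"rx": 0,"ry": 0,"rz": 0}])

```text
clock: 16.35
ee_pos: [470.2, 181.8, 69.0]
ee_rot: [-3.14, -0.007, 2.967]
force: [0.1, 0.9, 0.3]
opening: -0.0
```

```bash
python3 - <<'E'
from h import *
plan([*pad(-1,-1),53],2.969)
E
```

```text
pos [470.2 181.8  69. ] rot [-3.14  -0.007  2.967] clk 16.35 F [0.1 0.9 0.3] op -0.0
d/0.12 [-0.024   0.004   0.1333] mm 16.3 rv/360 [-0.0002 -0.0012 -0.0003]
```

>>> drive_tool(moves=[{"dx": -0.02,"dy": 0.004,"dz": 0,"rx": 0,"ry": -0.001,"rz": 0},{"dx": -0.02,"dy": 0.004,"dz": 0.03,"rx": 0,"ry": -0.001,"rz": 0},{"dx": -0.02,"dy": 0.004,"dz": 0.06,"rx": 0,"ry": -0.001,"rz": 0}])

```text
clock: 16.65
ee_pos: [473.3, 182.4, 62.6]
ee_rot: [-3.141, 0.001, 2.968]
force: [-0.7, 0.8, 12.2]
opening: 0.2
```

>>> drive_tool(moves=[{"dx": 0,"dy": 0,"dz": 0.02,"rx": 0,"ry": 0,"rz": 0},{"dx": 0,"dy": 0,"dz": 0.04,"rx": 0,"ry": 0,"rz": 0},{"dx": 0,"dy": 0,"dz": 0.06,"rx": 0,"ry": 0,"rz": 0}])

```text
clock: 16.95
ee_pos: [473.6, 182.5, 55.6]
ee_rot: [-3.141, 0.002, 2.968]
force: [0.4, 0.6, 4.3]
opening: 0.2
```

>>> drive_tool(moves=[{"dx": 0,"dy": 0,"dz": 0.01,"rx": 0,"ry": 0,"rz": 0},{"dx": 0,"dy": 0,"dz": 0.025,"rx": 0,"ry": 0,"rz": 0},{"dx": 0,"dy": 0,"dz": 0.025,"rx": 0,"ry": 0,"rz": 0}])

```text
clock: 17.25
ee_pos: [473.8, 182.6, 53.0]
ee_rot: [-3.142, 0.002, 2.968]
force: [-0.9, 0.2, 6.6]
opening: -0.1
```

>>> drive_tool(moves=[{"dx": 0,"dy": 0,"dz": -0.1,"rx": 0,"ry": 0,"rz": 0},{"dx": 0,"dy": 0,"dz": -0.4,"rx": 0,"ry": 0,"rz": 0},{"dx": -0.2,"dy": 0.25,"dz": -0.8,"rx": 0,"ry": 0,"rz": 0},{"dx": -0.33,"dy": 0.48,"dz": -1,"rx": 0,"ry": 0,"rz": 0},{"dx": -0.33,"dy": 0.48,"dz": -1,"rx": 0,"ry": 0,"rz": 0}])

```text
clock: 17.75
ee_pos: [527.3, 235.8, 178.5]
ee_rot: [3.136, 0.011, 2.969]
force: [1.2, -0.1, -0.8]
opening: 0.1
```

```bash
python3 - <<'E'
from h import *
c=shot("wrist","w17"); report(c)
plan([*pad(1,-1),75],2.969)
E
```

```text
pads x-y-,x-y+,x+y-,x+y+ : [55.  54.8 59.5 62.4] pts(50,30): [53.3 52.3 58.7 61.8] (25,74) [54.3 55.4 56.9 60. ]
pos [524.7 234.2 175.9] rot [3.139 0.007 2.969] clk 17.8 F [-0.8 -0.5 -1. ] op 0.1
d/0.12 [-0.2779 -0.5063  0.8412] mm 122.5 rv/360 [ 0.0004  0.0011 -0.    ]
```

View pics/w17.png

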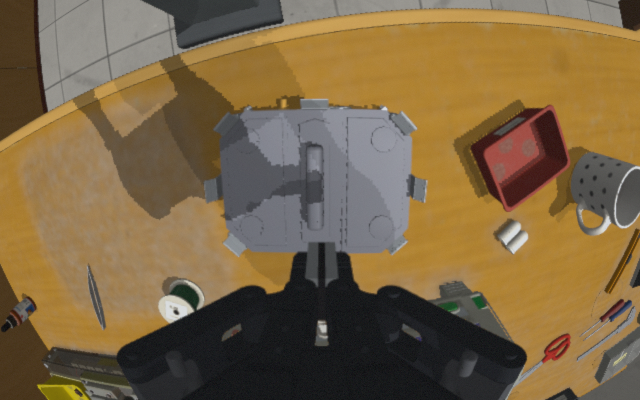

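>>> drive_tool(moves=[{"dx": -0.14,"dy": -0.25,"dz": 0.15,"rx": 0,"ry": 0.001,"rz": 0},{"dx": -0.278,"dy": -0.506,"dz": 0.35,"rx": 0,"ry": 0.001,"rz": 0},{"dx": -0.278,"dy": -0.506,"dz": 0.65,"rx": 0,"ry": 0.001,"rz": 0},{"dx": -0.278,"dy": -0.506,"dz": 0.84,"rx": 0,"ry": 0.001,"rz": 0},{"dx": -0.278,"dy": -0.506,"dz": 0.84,"rx": 0,"ry": 0.001,"rz": 0}])

```text
clock: 18.3
ee_pos: [544.8, 167.5, 72.1]
ee_rot: [3.142, -0.006, 2.968]
force: [0.8, 0.3, 0.1]
opening: 0.3
```

```bash
python3 - <<'E'
from h import *
plan([*pad(1,-1),53],2.969)
E
```

```text
pos [544.8 167.5  72.1] rot [ 3.142 -0.006  2.968] clk 18.3 F [0.8 0.3 0.1] op 0.3
d/0.12 [-0.0242  0.0145  0.159 ] mm 19.4 rv/360 [ 0.     -0.001  -0.0001]
```

>>> drive_tool(moves=[{"dx": -0.024,"dy": 0.014,"dz": 0.01,"rx": 0,"ry": -0.001,"rz": 0},{"dx": -0.024,"dy": 0.014,"dz": 0.05,"rx": 0,"ry": -0.001,"rz": 0},{"dx": -0.024,"dy": 0.014,"dz": 0.09,"rx": 0,"ry": -0.001,"rz": 0},{"dx": -0.024,"dy": 0.014,"dz": 0.12,"rx": 0,"ry": -0.001,"rz": 0}])

```text
clock: 18.7
ee_pos: [548.1, 168.9, 58.0]
ee_rot: [3.141, 0.001, 2.968]
force: [0.4, 1.1, 1.1]
opening: -0.0
```

>>> drive_tool(moves=[{"dx": 0,"dy": 0,"dz": 0.02,"rx": 0,"ry": 0,"rz": 0},{"dx": 0,"dy": 0,"dz": 0.04,"rx": 0,"ry": 0,"rz": 0},{"dx": 0,"dy": 0,"dz": 0.05,"rx": 0,"ry": 0,"rz": 0}])

```text
clock: 19.0
ee_pos: [548.4, 168.9, 52.2]
ee_rot: [3.141, 0.002, 2.968]
force: [-0.5, -0.7, 9.5]
opening: -0.3
```

>>> drive_tool(moves=[{"dx": 0,"dy": 0,"dz": -0.1,"rx": 0,"ry": 0,"rz": 0},{"dx": 0,"dy": 0,"dz": -0.4,"rx": 0,"ry": 0,"rz": 0},{"dx": 0.2,"dy": 0.25,"dz": -0.8,"rx": 0,"ry": 0,"rz": 0},{"dx": 0.3,"dy": 0.48,"dz": -1,"rx": 0,"ry": 0,"rz": 0},{"dx": 0.3,"dy": 0.48,"dz": -1,"rx": 0,"ry": 0,"rz": 0}])

```text
clock: 19.5
ee_pos: [523.4, 235.6, 177.3]
ee_rot: [3.137, 0.008, 2.971]
force: [1.2, -1.4, -1.8]
opening: -0.0
```

```bash
python3 - <<'E'
from h import *
c=shot("wrist","w18"); report(c)
plan([*pad(1,1),75],2.969)
E
```

```text
pads x-y-,x-y+,x+y-,x+y+ : [54.3 54.1 54.4 61.8] pts(50,30): [54.1 51.5 54.1 61.2] (25,74) [52.4 54.8 52.4 59.6]
pos [523.1 233.8 175. ] rot [3.139 0.006 2.971] clk 19.55 F [ 0.5 -0.3 -1.2] op 0.0
d/0.12 [-0.2929  0.4651  0.8365] mm 120.1 rv/360 [0.0005 0.0009 0.0003]
```

Three corners home (pad depth about 54). Last corner.

>>> drive_tool(moves=[{"dx": -0.15,"dy": 0.23,"dz": 0.15,"rx": 0,"ry": 0.001,"rz": 0},{"dx": -0.293,"dy": 0.465,"dz": 0.35,"rx": 0,"ry": 0.001,"rz": 0},{"dx": -0.293,"dy": 0.465,"dz": 0.65,"rx": 0,"ry": 0.001,"rz": 0},{"dx": -0.293,"dy": 0.465,"dz": 0.84,"rx": 0,"ry": 0.001,"rz": 0},{"dx": -0.293,"dy": 0.465,"dz": 0.84,"rx": 0,"ry": 0.001,"rz": 0}])

```text
clock: 20.05
ee_pos: [565.7, 281.3, 70.8]
ee_rot: [-3.141, -0.006, 2.971]
force: [0.4, -0.2, 0.4]
opening: -0.0
```

```bash
python3 - <<'E'
from h import *
plan([*pad(1,1),52],2.969)
E
```

```text
pos [565.7 281.3  70.8] rot [-3.141 -0.006  2.971] clk 20.05 F [ 0.4 -0.2  0.4] op -0.0
d/0.12 [-0.0161  0.0169  0.1567] mm 19.0 rv/360 [-0.0001 -0.001   0.0002]
```

>>> drive_tool(moves=[{"dx": -0.016,"dy": 0.017,"dz": 0.01,"rx": 0,"ry": -0.001,"rz": 0},{"dx": -0.016,"dy": 0.017,"dz": 0.05,"rx": 0,"ry": -0.001,"rz": 0},{"dx": -0.016,"dy": 0.017,"dz": 0.09,"rx": 0,"ry": -0.001,"rz": 0},{"dx": -0.016,"dy": 0.017,"dz": 0.12,"rx": 0,"ry": -0.001,"rz": 0}])

```text
clock: 20.45
ee_pos: [568.3, 283.1, 56.9]
ee_rot: [-3.141, 0.001, 2.971]
force: [0.4, -0.4, 1.2]
opening: 0.1
```

>>> drive_tool(moves=[{"dx": 0,"dy": 0,"dz": 0.02,"rx": 0,"ry": 0,"rz": 0},{"dx": 0,"dy": 0,"dz": 0.035,"rx": 0,"ry": 0,"rz": 0},{"dx": 0,"dy": 0,"dz": 0.045,"rx": 0,"ry": 0,"rz": 0}])

```text
clock: 20.75
ee_pos: [568.6, 283.2, 51.9]
ee_rot: [3.141, 0.002, 2.971]
force: [0.0, -1.0, 9.1]
opening: -0.0
```

>>> drive_tool(moves=[{"dx": 0,"dy": 0,"dz": 0.01,"rx": 0,"ry": 0,"rz": 0},{"dx": 0,"dy": 0,"dz": 0.01,"rx": 0,"ry": 0,"rz": 0}])

```text
clock: 20.95
ee_pos: [568.7, 283.2, 51.2]
ee_rot: [3.141, 0.002, 2.971]
force: [-2.7, -1.4, 9.2]
opening: -0.2
```

>>> drive_tool(moves=[{"dx": 0,"dy": 0,"dz": -0.1,"rx": 0,"ry": 0,"rz": 0},{"dx": 0,"dy": 0,"dz": -0.4,"rx": 0,"ry": 0,"rz": 0},{"dx": 0.2,"dy": -0.25,"dz": -0.8,"rx": 0,"ry": 0,"rz": 0},{"dx": 0.3,"dy": -0.48,"dz": -1,"rx": 0,"ry": 0,"rz": 0},{"dx": 0.3,"dy": -0.48,"dz": -1,"rx": 0,"ry": 0,"rz": 0}])

```text
clock: 21.45
ee_pos: [522.4, 230.8, 175.7]
ee_rot: [3.14, 0.006, 2.97]
force: [-0.3, -0.1, -1.4]
opening: 0.2
```

```bash
python3 - <<'E'
from h import *
c=shot("wrist","w19"); report(c)
plan([*pad(1,1),75],2.969)
E
```

```text
pads x-y-,x-y+,x+y-,x+y+ : [53.7 54.  53.8 53.8] pts(50,30): [52.6 52.5 52.8 52.8] (25,74) [52.6 52.3 52.4 51.7]
pos [523.2 231.8 173.9] rot [3.14  0.005 2.97 ] clk 21.5 F [ 1.1  0.1 -1.2] op 0.0
d/0.12 [-0.289   0.4824  0.8269] mm 120.0 rv/360 [0.0003 0.0009 0.0001]
```

View pics/w19.png

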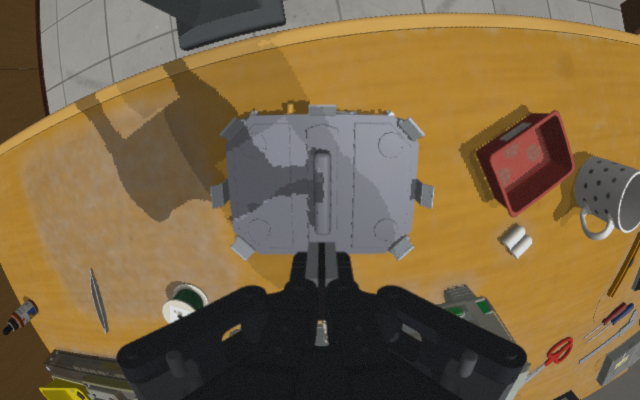

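```bash
python3 - <<'E'
from h import *
c=shot("wrist","w20"); report(c)
t=shot("top","t20")
a=load("top0")["frame"].astype(int); 
print("bystander diff",[np.abs(a[v-10:v+10,u-12:u+12]-t["frame"][v-10:v+10,u-12:u+12]).mean().round(2) for u,v in((326,167),(195,207),(450,159))])
print(manip.hand_in())
E
```

```text
pads x-y-,x-y+,x+y-,x+y+ : [54.1 53.6 53.9 54.1] pts(50,30): [52.8 52.8 52.8 53. ] (25,74) [52.6 52.2 53.  52.5]
bystander diff [np.float64(1.77), np.float64(3.13), np.float64(1.85)]
the job is handed in; nothing more can be done
None
```

The coil is in the dry box and the lid is on with all four corners snapped down. I handed the job in at about 21.7 s of the 66 s allowed.

- **Coil:** I set it upright on the free half of the floor. It was seen standing there after release, before the lid went on.
- **Lid:** I laid it between the guide tabs after shifting it about 1.3 mm sideways, because one tab was showing past its edge. I then pressed the corners in the order front-left, front-right, back-right, back-left. Each was released and checked by depth. After the first press, the corner across still stood about 7 mm higher.
- **Last check:** The final wrist depth readings put the four thumb pads at 53.6–54.1 mm (54 mm is home). The lid surface read 52.2–53.0 mm across its area (52 mm is home), so it sits flat. I did not measure the corner edges directly because the catches overlap them.
- **Lid centring:** I did not re-measure where the lid's middle ended up. I took it from the placing and from the guide tabs holding it.
- **Bystanders:** The top view showed almost no change around the spool, parts bin and dropper bottle.
- **Disagreements:**
  - The gasket and the guide tabs put the box's middle about 1 mm apart.
  - When I closed on the lid's rib, the force reading showed an unexplained upward push of about 15 N that had no effect.
  - My first move calls were refused because I had left out the zero fields.

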